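# Rivet the filter cover back onto the hood's air module

## Robot

A 6-joint arm with a two-finger parallel gripper is mounted at the origin on the work surface. World frame = base frame: x ahead of the robot, y to its left, z up, the work surface at z = 0. Lengths are in m, angles in degrees, forces in N, time in s.
With the tool pointing down it reaches from about 0.375 to 0.9 m from the base axis. Payload 3.1 kg.
Tool frame: the origin (TCP) lies at the centre of the arm's flange, where the gripper is bolted on; the fingertips stand 182 mm ahead of it and the grasp point (between the pads) lies bot.grip_point_offset ahead of it (bot.grip_point_offset is the distance from the TCP to the grasp point, in m); x points along the fingers, z is the direction in which the jaws open and shut, and the axes are right-handed (so a half turn about x gives the same grasp; the last joint's range is limited). The gripper opens to 87 mm and grips with 3 to 60 N. Pads are 19 mm wide; open, the fingers measure 117 mm over their backs; the gripper's body (75 mm by 190 mm) begins 51 mm behind the grasp point.
Start: joints at [57.21, 30.224, 82.088, -0, 67.689, -10.227], TCP at [0.24, 0.577, 0.405] pointing down, gripper open.
Joint ranges: [-176.69, 176.69], [-43.24, 126.21], [12.49, 139.97], [-82, 262], [0, 151.66], [-163.58, 163.58]. Speed limits (degrees/s): [159.86, 159.86, 180, 180, 180, 180].

## Interface

Orientations are given as a 3x3 rotation matrix whose columns are the frame's x, y, z axes.
In Python, from rig import bot gives the robot as it stands.
- The arm moves only by the tool step_arm, never from a script. Its argument "motion" is a list that holds one entry, the list of rows, each a list of 7 numbers: the turn, a rotation vector about the world's x, y, z in degrees, then the shift along the world's x, y, z in mm, then the finger opening in mm, from 0 to 87. A call has 1 to 12 rows; each row is the pose to reach, as a shift and turn from the pose commanded when the call began; what a row does not reach only later rows make up. A row lasts 1/12 s, in which the tool goes at most 41.7 mm and 7.16 degrees, less where a joint would pass 70% of its speed; a pose out of reach is approached as far as the arm can. A call with a gripper value outside its range is refused whole. The fingers move at their own pace and stop on an object; the grip force is fixed at half the most. Time passes only in rows, so rows that repeat a pose let the fingers close. It gives the time, the measured TCP pose, the force and the opening at its end, in the units of the state.
- bot.read_state(): the state, without advancing time (a new reading comes with each control period).
- bot.capture(name): name is "side" or "top"; returns a dict with "frame" (420x560x3 uint8, red, green, blue), "range_z" (420x560 float32, m along the optical axis (not along the pixel's ray), 0 where there is no reading), "fx", "fy", "cx", "cy" (pixels), "cam_to_world" (4x4, takes a point from camera to world coordinates). Camera axes: x right, y down, z forward; pixel columns grow to the right and rows downward; lengths in m; the calibration is good to about 2 mm. A picture is of the moment at which its call begins.
- bot.hand_in(): hands the job in, once; it reports no verdict.
The state is a dict: "time_s": time; "joint_positions": joint angles; "qvel": joint speeds; "tau": joint torques, N m; "position": TCP position; "tcp_rot": TCP orientation; "force": force on the tool from outside, world axes, zero at the start; "moment": the same for the moment, N m; "opening": opening from 0.0 (shut) to 1.0 (fully open).
Only numpy, scipy, OpenCV 4.12 (cv2) and the standard library are available. Lean on these libraries where they do the work, as an engineer would, in place of code of your own. Each camera call takes 0.05 s, during which the arm holds its last target.

## Task

The filter in the hood's air module has been changed and its cover hooked in loosely at the back; fasten the front edge with the push rivet parked in the red rack. Put the rivet, pin still up, through the cover's hole and, feeling sideways for it, the hole below until its flange sits on the cover, then push the pin fully home so that it is flush and holds the springy cover shut. Be gentle: a firm push before the rivet is in sets its pin too early, and the thin cover must not be overloaded; leave everything else as it is.

Things in the scene. Friction and masses are not known exactly. Their poses are not given: they have to be found in the camera images.
- rivet_flange (a point): centre of the underside of the push rivet's black flange (20 mm across, 3 mm thick), z up. Below it a shank, above it an orange pin. At the start the rivet hangs upright and loose in an end hole (11.5 mm) of the red rack, flange on the rack's top; nothing else stands within 50 mm of it. Rivet mass about 26 g
- rivet_tip (a point): centre of the lower end of the shank, 20 mm below the flange's underside; shank 9 mm across, last 2 mm tapering to 7 mm; four legs 9 to 16 mm below the flange spread to 14 mm across as the pin goes in. It goes through the cover and a fixed ledge under it (4 mm, 11 mm hole, 18 mm free below). The cover's hole stands up to 4 mm either way along its y off the ledge's; 1 or 2 N by the rivet slide it
- pin_top (a point): centre of the top of the orange pin, a round post 8 mm across. Pin up (start): 14.5 mm above the flange's underside, 11.5 mm of it proud of the flange's top: grip it there. It slides 11 mm down into the rivet and stops 0.5 mm proud of the flange's top. It moves only under about 10 N along it and does not spring back
- cover_hole (a point): centre of the 10 mm rivet hole at the top face of the blue-grey louvred cover (4 mm thick, on the white air module), middle of its front edge; x to the back, y along the front edge, z square to the cover. The cover is hooked at its back, 155 mm behind the hole, and foam under it holds the hole 2 to 9 mm above shut, differently each time. 5 N or less at the hole shuts it
- rack: red microtube rack, fixed, 130 by 70 mm, 48 mm high; origin at the centre of its underside; the rivet's hole is on its x axis at -50 mm
- tube_a: clear microtube with a green lid, loose in the rack's other end, lid 7 mm above the rack; origin at the rack's top face. Leave alone
- tube_b: the same with a blue lid. Leave alone
- tip_box: cream and red box of pipette tips, 122 by 84 mm, 71 mm high, loose; origin at the centre of its underside. Leave alone

How it is judged (in metres and radians):
On the way:
1. the rivet sits in the cover hole, flange on the cover, its pin still up (horizontal distance between rivet_flange and cover_hole below 0.003 m and z of rivet_flange in the frame of cover_hole between -0.003 and 0.003 m and z of pin_top in the frame of rivet_flange above 0.0105 m), for 0.2 s.
At the end, for the whole second after the job is handed in: the rivet stands in the cover hole (within 3 mm sideways), its flange down on the cover (within 2 mm), its pin pushed in to within 1.5 mm of the flange's top, and the released cover stays shut (level to 0.6 degrees: its hole at most 1.6 mm above shut) (horizontal distance between rivet_flange and cover_hole below 0.003 m and z of rivet_flange in the frame of cover_hole between -0.003 and 0.002 m and z of pin_top in the frame of rivet_flange below 0.0045 m and angle between cover_hole's own z axis and vertical below 0.0105 rad); the robot touches nothing.
It fails at once if the pin is driven in by more than 4 mm while the rivet's flange is not yet down on the cover (more than 3 mm above it) (z of pin_top in the frame of rivet_flange below 0.0105 m and (distance between rivet_flange and cover_hole above 0.0045 m or z of rivet_flange in the frame of cover_hole above 0.003 m)).
It fails at once if the cover is loaded with more than 25 N (contact force between anything else and cover above 25 N).
It fails at once if a microtube or the tip box is moved by more than 15 mm (distance of any of tube_a, tube_b, tip_box from where it was at the start of the episode above 0.015 m).
It also fails if it takes over 58 s, if anything falls off the work surface, if the arm or the gripper's body presses on something with over 40 N, if the wrist force passes 120 N, or if a joint passes its speed limit or range.

## Working session

There is one attempt and no reset: what is moved stays moved. The work goes in short steps, Python scripts to look and compute and a tool call to move; the robot and the scene stay as the last step left them, time stands still between calls to the robot, and variables do not carry over. Pictures are saved under pics/ and viewed, and the job is handed in when it is done.

Besides the shell and the picture viewer there is one more tool, called after "Emit:" by a JSON object that holds its "fn" and its "kwargs". step_arm: Moves the arm, as the interface text tells. Its arguments: {"type":"object","properties":{"motion":{"type":"array"}},"required":["motion"]}

```bash
ls; mkdir -p pics; python3 - <<'E'
from rig import bot
import cv2, numpy as np
s=bot.read_state(); print({k:np.round(v,3).tolist() for k,v in s.items()}); print(bot.grip_point_offset)
for n in("side","top"):
    c=bot.capture(n); cv2.imwrite(f"pics/{n}0.png",c["frame"][:,:,::-1]); np.savez(f"{n}0.npz",**c)
    print(n,c["fx"],c["fy"],c["cx"],c["cy"]); print(np.round(c["cam_to_world"],4))
E
```

```text
pics
{'time_s': 0.0, 'joint_positions': [57.211, 30.281, 82.156, -0.002, 67.689, -10.228], 'qvel': [0.043, -0.056, 0.159, -0.035, 0.062, -0.052], 'tau': [0.002, -44.004, -17.659, 0.063, 0.058, -0.0], 'position': [0.24, 0.577, 0.404], 'tcp_rot': [[-0.001, -0.923, 0.384], [-0.002, 0.384, 0.923], [-1.0, 0.0, -0.002]], 'force': [-0.312, -0.045, -0.111], 'moment': [-0.024, -0.013, 0.009], 'opening': 1.006}
0.1635
side 452.29917326559183 452.29917326559183 275.35748349324007 209.33767866969097
[[ 0.9432 -0.2023  0.2633  0.2767]
 [-0.3321 -0.5616  0.7578 -0.6365]
 [-0.0054 -0.8023 -0.5969  0.5964]
 [ 0.      0.      0.      1.    ]]
top 390.4321464410675 390.4321464410675 279.4509816047786 207.00241783642332
[[ 0.0256 -0.9909  0.1319  0.427 ]
 [-0.9997 -0.0249  0.0072  0.0122]
 [-0.0038 -0.1321 -0.9912  0.7921]
 [ 0.      0.      0.      1.    ]]
```

View pics/side0.png

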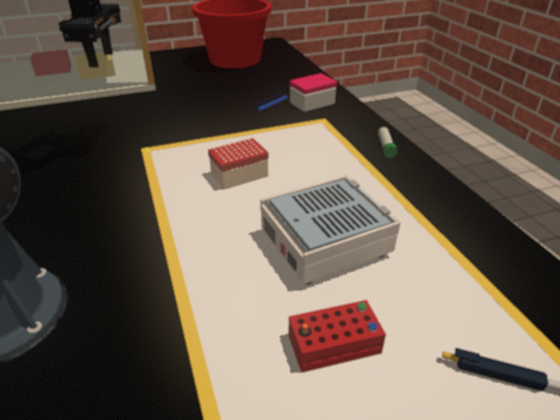

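View pics/top0.png

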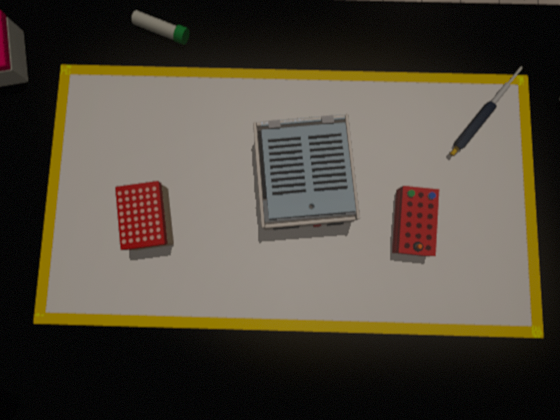

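The rivet is at about (305,329) in side and (419,246) in top. The cover hole is at about (297,219) in side and (312,206) in top. I'll zoom in on both.

```bash
python3 - <<'E'
import cv2, numpy as np
def crop(n,u,v,h=24,k=12):
    im=cv2.imread(f"pics/{n}0.png")[v-h:v+h,u-h:u+h]; return cv2.resize(im,None,fx=k*25/48/ h*24,fy=k*25/48/h*24,interpolation=cv2.INTER_NEAREST)
a=[crop("side",305,329),crop("top",419,246),crop("side",297,219),crop("top",312,206)]
a=[cv2.resize(x,(300,300),interpolation=cv2.INTER_NEAREST) for x in a]
cv2.imwrite("pics/zoom0.png",np.vstack([np.hstack(a[:2]),np.hstack(a[2:])]))
E
```

```text
(no output)
```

View pics/zoom0.png

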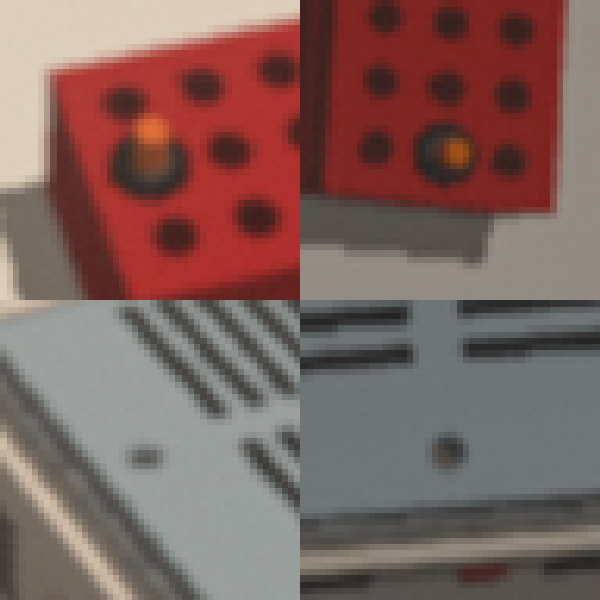

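```bash
cat > h.py <<'E'
import numpy as np, cv2
def ray(c,u,v):
    T=c["cam_to_world"]; d=T[:3,:3]@np.array([(u-c["cx"])/c["fx"],(v-c["cy"])/c["fy"],1]); return T[:3,3],d
def onz(c,u,v,z):
    o,d=ray(c,u,v); return o+d*(z-o[2])/d[2]
def tri(a,pa,b,pb):
    o1,d1=ray(a,*pa);o2,d2=ray(b,*pb); t=np.linalg.lstsq(np.c_[d1,-d2],o2-o1,rcond=None)[0]
    p,q=o1+t[0]*d1,o2+t[1]*d2; return (p+q)/2,np.linalg.norm(p-q)
def pts(c):
    v,u=np.mgrid[:420,:560]; z=c["range_z"]; P=np.stack([(u-c["cx"])/c["fx"]*z,(v-c["cy"])/c["fy"]*z,z],-1)
    return P@c["cam_to_world"][:3,:3].T+c["cam_to_world"][:3,3]
def wc(m,u,v,r):
    vv,uu=np.mgrid[:420,:560]; w=m*((uu-u)**2+(vv-v)**2<r*r); return (w*uu).sum()/w.sum(),(w*vv).sum()/w.sum(),w.sum()
E
python3 - <<'E'
from h import *
S=dict(np.load("side0.npz"));T=dict(np.load("top0.npz"))
C={}
for n,c,(ur,vr),(uh,vh) in(("side",S,(305,327),(296,219)),("top",T,(420,246),(312,206))):
    f=c["frame"].astype(float); R,G,B=f[...,0],f[...,1],f[...,2]
    hsv=cv2.cvtColor(c["frame"],cv2.COLOR_RGB2HSV)
    org=((hsv[...,0]>7)&(hsv[...,0]<25)&(hsv[...,1]>120)&(hsv[...,2]>110)).astype(float)
    fl=(f.max(-1)<90).astype(float)
    flx=((hsv[...,1]<110)&(f.max(-1)<110)).astype(float)
    # hole: darkness weighted vs surrounding
    g=f.sum(-1)/3; bg=np.median(g[vh-6:vh+4,uh-6:uh+7]); dk=np.clip(bg-8-g,0,None)
    print(n,"org",np.round(wc(org,ur,vr,10),2),"fl",np.round(wc(flx,ur,vr+1,8),2),"hole",np.round(wc(dk,uh,vh,5),2))
    C[n]=(wc(org,ur,vr,10)[:2],wc(dk,uh,vh,5)[:2],wc(flx,ur,vr+1,8)[:2])
print("hole tri",tri(S,C["side"][1],T,C["top"][1]))
print("pin mid tri",tri(S,C["side"][0],T,C["top"][0]))
# plane fits
for n,c in(("side",S),("top",T)):
    P=pts(c); hsv=cv2.cvtColor(c["frame"],cv2.COLOR_RGB2HSV)
    red=((hsv[...,0]<6)|(hsv[...,0]>174))&(hsv[...,1]>150)&(c["range_z"]>0)&(P[...,2]>0.04)&(P[...,2]<0.056)
    vv,uu=np.mgrid[:420,:560]
    red&=(P[...,1]<0)&(P[...,0]<0.6)
    q=P[red]; print(n,"rack top z",np.median(q[:,2]),len(q)); print(cv2.minAreaRect((q[:,:2]*1000).astype(np.float32)))
    print(" rivet depth pt", P[246,420] if n=="top" else P[322,305], "flange on z.051 avg")
    # cover
    bl=(hsv[...,0]>85)&(hsv[...,0]<115)&(hsv[...,1]>20)&(P[...,2]>0.05)&(P[...,2]<0.14)&(abs(P[...,1]+0.06)<.12)
    q=P[bl]; 
    A=np.c_[q[:,:2],np.ones(len(q))]; w=np.ones(len(q),bool)
    for _ in range(5):
        k=np.linalg.lstsq(A[w],q[w,2],rcond=None)[0]; w=abs(A@k-q[:,2])<.003
    print(" cover plane",k,w.sum(),"tilt",np.degrees(np.hypot(k[0],k[1])),"dir",np.degrees(np.arctan2(-k[1],-k[0])))
    print(cv2.minAreaRect((q[w][:,:2]*1000).astype(np.float32)), "z range",q[w][:,2].min(),q[w][:,2].max())
    u,v=C[n][1]; o,d=ray(c,u,v); t=(k[0]*o[0]+k[1]*o[1]+k[2]-o[2])/(d[2]-k[0]*d[0]-k[1]*d[1]); print(" hole on plane",o+t*d)
for z in(.0625,):
    print("pin top from top cam",onz(T,*C["top"][0],z))
print("flange",onz(T,*C["top"][2],.051),onz(S,*C["side"][2],.051))
E
```

```text
side org [304.83 327.66  35.  ] fl [303.81 332.15  47.  ] hole [295.74 219.69 713.  ]
top org [419.64 245.79  14.  ] fl [416.58 246.26  38.  ] hole [311.3  205.68 895.  ]
hole tri (array([ 0.52339475, -0.04002353,  0.0934122 ]), np.float64(0.0010035216965986113))
pin mid tri (array([ 0.45767826, -0.24535204,  0.06052121]), np.float64(0.0008665586825615203))
side rack top z 0.0482239244485454 2935
((507.21685791015625, -247.91043090820312), (72.10710144042969, 129.70181274414062), 85.12055969238281)
 rivet depth pt [ 0.4661578  -0.22552183  0.04688637] flange on z.051 avg
 cover plane [0.3050815  0.05450696 0.07189583] 143 tilt 17.756675816852137 dir -169.87021132075355
((55.92699432373047, -4.145988464355469), (114.11873626708984, 22.8761043548584), 81.11984252929688) z range 0.07808925329156502 0.09516294107764534
 hole on plane [ 0.46812584 -0.17267985  0.20530011]
top rack top z 0.04744893637302283 1978
((506.5975341796875, -248.32044982910156), (69.3366928100586, 128.59375), 85.81584930419922)
 rivet depth pt [ 0.45769436 -0.24597342  0.06099455] flange on z.051 avg
 cover plane [-0.02514114 -0.00224578  0.10360047] 199 tilt 1.446216776869889 dir 5.104502453409022
((591.494384765625, -33.958641052246094), (163.66366577148438, 152.33544921875), 5.168838024139404) z range 0.08513022299591877 0.09276451321007351
 hole on plane [ 0.52428537 -0.04037971  0.09051003]
pin top from top cam [ 0.4580111  -0.24478794  0.0625    ]
flange [ 0.45745419 -0.24304665  0.051     ] [ 0.45589099 -0.24544673  0.051     ]
```

Emit:
{"fn": "step_arm", "kwargs": {"motion": [[[0, 0, 28, 260, -427, 0, 40], [0, 0, 28, 260, -427, 0, 40], [0, 0, 28, 260, -427, 0, 40], [0, 0, 28, 260, -427, 0, 40], [0, 0, 28, 260, -427, 0, 40], [0, 0, 28, 260, -427, 0, 40], [0, 0, 28, 260, -427, 0, 40], [0, 0, 28, 260, -427, 0, 40], [0, 0, 28, 260, -427, 0, 40], [0, 0, 28, 260, -427, 0, 40], [0, 0, 28, 260, -427, 0, 40], [0, 0, 28, 260, -427, 0, 40]]]}}

```text
time_s: 1.1
position: [0.4956, 0.1559, 0.4045]
tcp_rot: [[-0.001, -0.996, -0.095], [0.0, -0.095, 0.996], [-1.0, 0.001, 0.0]]
force: [-0.3, 0.4, -0.4]
opening: 0.462
```

Emit:
{"fn": "step_arm", "kwargs": {"motion": [[[0, 0, 0, -42, -395, -105, 40], [0, 0, 0, -42, -395, -105, 40], [0, 0, 0, -42, -395, -105, 40], [0, 0, 0, -42, -395, -105, 40], [0, 0, 0, -42, -395, -105, 40], [0, 0, 0, -42, -395, -105, 40], [0, 0, 0, -42, -395, -105, 40], [0, 0, 0, -42, -395, -105, 40], [0, 0, 0, -42, -395, -105, 40], [0, 0, 0, -42, -395, -105, 40], [0, 0, 0, -42, -395, -105, 40], [0, 0, 0, -42, -395, -105, 40]]]}}

```text
time_s: 2.1
position: [0.4526, -0.2391, 0.2989]
tcp_rot: [[-0.001, -0.996, -0.091], [0.001, -0.091, 0.996], [-1.0, 0.001, 0.001]]
force: [-0.2, 0.7, -0.2]
opening: 0.46
```

```bash
cat > look.py <<'E'
import sys,cv2,numpy as np
from rig import bot
# look.py tag  su sv sh  tu tv th
tag=sys.argv[1]; a=list(map(int,sys.argv[2:])); o=[]
for i,n in enumerate(("side","top")):
    c=bot.capture(n); np.savez(f"{n}{tag}.npz",**c); u,v,h=a[3*i:3*i+3]
    f=c["frame"][:,:,::-1]; v0,u0=max(0,v-h),max(0,u-h)
    print(n,"crop origin",u0,v0,"scale",400/(2*h))
    o.append(cv2.resize(f[v0:v0+2*h,u0:u0+2*h],(400,400),interpolation=cv2.INTER_CUBIC))
cv2.imwrite(f"pics/z{tag}.png",np.hstack(o)); s=bot.read_state(); print(s["time_s"],np.round(s["position"],4),np.round(s["force"],2),np.round(s["moment"],2),np.round(s["opening"],3))
E
python3 look.py 1 305 300 60 419 246 60
```

```text
side crop origin 245 240 scale 3.3333333333333335
top crop origin 359 186 scale 3.3333333333333335
2.2 [ 0.4527 -0.2365  0.2995] [-1.06 -0.32 -0.07] [ 0.02 -0.03  0.03] 0.458
```

View pics/z1.png

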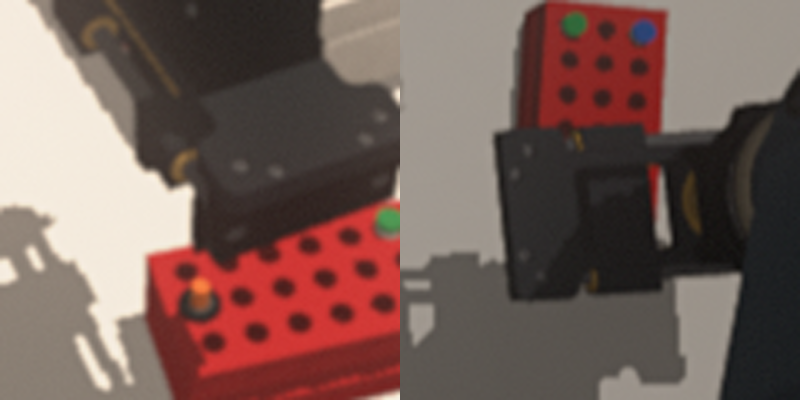

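Emit:
{"fn": "step_arm", "kwargs": {"motion": [[[0, 0, 0, 5, -8, -20, 40], [0, 0, 0, 5, -8, -40, 40], [0, 0, 0, 5, -8, -40, 40], [0, 0, 0, 5, -8, -40, 40], [0, 0, 0, 5, -8, -40, 40]]]}}

```text
time_s: 2.62
position: [0.4583, -0.244, 0.2605]
tcp_rot: [[0.0, -0.995, -0.097], [0.0, -0.097, 0.995], [-1.0, -0.0, 0.0]]
force: [0.4, -0.8, 0.6]
opening: 0.459
```

```bash
python3 look.py 2 305 310 40 419 246 60
```

```text
side crop origin 265 270 scale 5.0
top crop origin 359 186 scale 3.3333333333333335
2.7167 [ 0.4584 -0.2445  0.2609] [-0.2   1.36  0.61] [ 0.02 -0.03  0.  ] 0.462
```

View pics/z2.png

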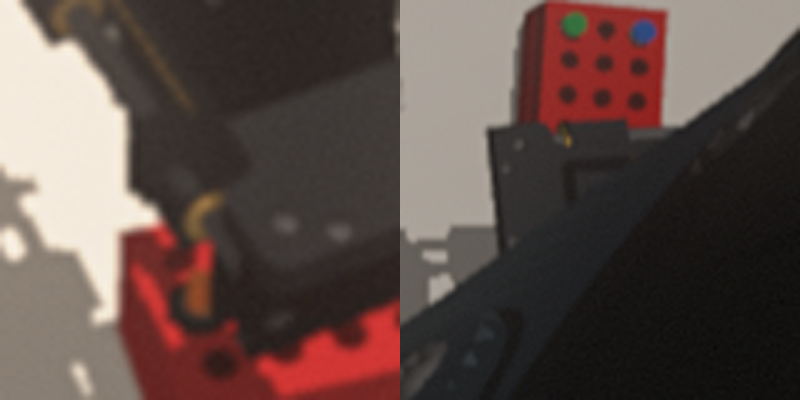

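```bash
python3 - <<'E'
from h import *
S=dict(np.load("side2.npz"))
W=np.linalg.inv(S["cam_to_world"])
def pr(p):
    q=W[:3,:3]@p+W[:3,3]; return S["fx"]*q[0]/q[2]+S["cx"],S["fy"]*q[1]/q[2]+S["cy"]
for n,p in dict(tipc=(.4584,-.2645,.0789),tipl=(.4489,-.2645,.0789),tipr=(.4679,-.2645,.0789),back=(.4584,-.2795,.0789),far=(.4584,-.2245,.0789),pint=(.4577,-.245,.0625),pinb=(.4577,-.245,.051)).items():
    u,v=pr(np.array(p)); print(n,round(u,1),round(v,1),"crop",round((u-265)*5),round((v-270)*5))
E
python3 - <<'E'
import cv2,numpy as np
c=np.load("side2.npz"); f=c["frame"][:,:,::-1][240:360,240:360].astype(float)
f=255*(f/255)**.5
cv2.imwrite("pics/z2b.png",cv2.resize(f.astype(np.uint8),(600,600),interpolation=cv2.INTER_CUBIC))
E
```

```text
tipc 311.2 329.4 crop 231 297
tipl 305.0 331.2 crop 200 306
tipr 317.4 327.5 crop 262 288
back 315.5 337.6 crop 252 338
far 300.6 308.7 crop 178 194
pint 305.1 326.6 crop 200 283
pinb 304.8 331.6 crop 199 308
```

View pics/z2b.png

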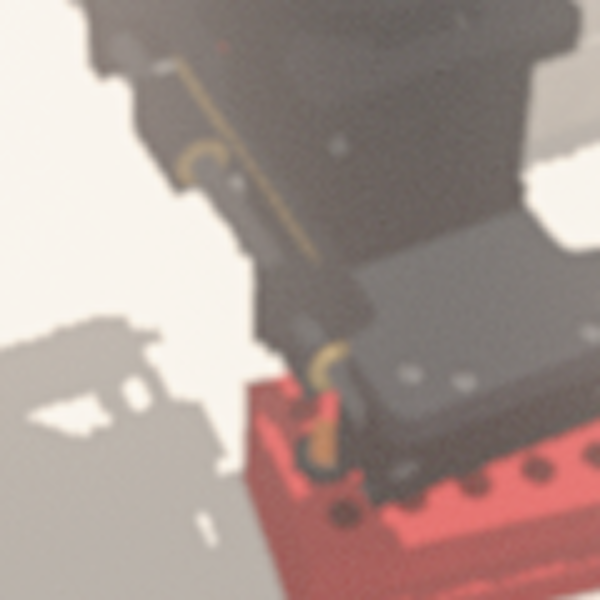

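```bash
python3 - <<'E'
import cv2,numpy as np
o=[]
for n,(a,b,c_,d) in (("side",(60,380,180,480)),("top",(120,320,300,560))):
    f=np.load(f"{n}2.npz")["frame"][:,:,::-1][a:b,c_:d].astype(float)
    f=(255*(f/255)**.5).astype(np.uint8)
    o.append(cv2.resize(f,(400,int(400*f.shape[0]/f.shape[1]))))
h=max(x.shape[0] for x in o); o=[cv2.copyMakeBorder(x,0,h-x.shape[0],0,0,cv2.BORDER_CONSTANT) for x in o]
cv2.imwrite("pics/z2c.png",np.hstack(o))
E
```

```text
(no output)
```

View pics/z2c.png

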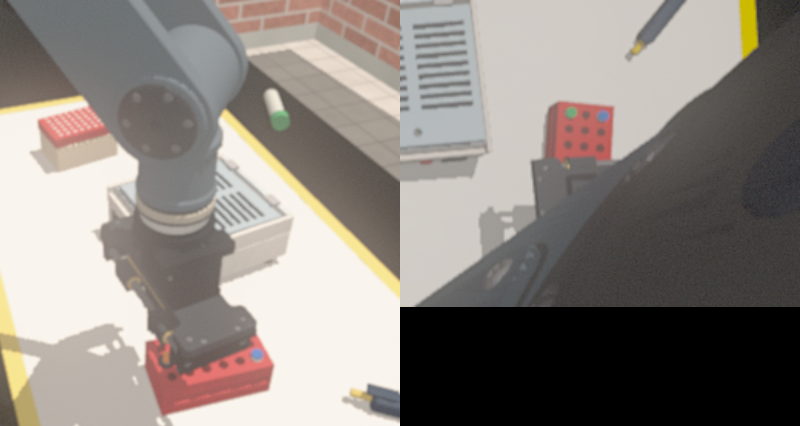

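```bash
python3 - <<'E'
from h import *
c=dict(np.load("side2.npz")); P=pts(c)
p=np.array([.4584,-.2445,.2609])
jaw=np.array([-.097,.995,0]); lat=np.array([.995,.097,0])
Q=P-p; J=Q@jaw; L=Q@lat; D=-Q[...,2]
m=(c["range_z"]>0)&(abs(J)<.15)&(abs(L)<.15)&(D<.186)&(D>0.02)
for d0 in np.arange(.05,.19,.01):
    k=m&(D>=d0)&(D<d0+.01)
    if k.sum(): print(round(d0,2),k.sum(),"jaw",np.round(np.percentile(J[k],[0,5,50,95,100])*1000),"lat",np.round(np.percentile(L[k],[0,5,50,95,100])*1000))
for (x,y) in [(370,480),(400,430),(560,350),(400,470),(500,440),(320,380),(345,400),(200,170),(430,300),(270,320),(500,250)]:
    u,v=240+x//5,240+y//5; print((x,y),np.round(1000*np.array([D[v,u],J[v,u],L[v,u]])))
E
```

```text
0.05 358 jaw [-51. -50. -48.  10.  18.] lat [-27. -26. -21.  17.  22.]
0.06 1684 jaw [-95. -92. -60.  83.  95.] lat [-38. -32. -11.  27.  36.]
0.07 1371 jaw [-96. -95. -71.  81.  96.] lat [-38. -37. -18.  28.  36.]
0.08 690 jaw [-93. -93. -37.  52.  94.] lat [-39. -38. -28.  23.  37.]
0.09 626 jaw [-87. -86.   2.  80.  86.] lat [-39. -38. -32.  -1.  37.]
0.1 487 jaw [-88. -87. -85.  80.  86.] lat [-39. -38. -20.  30.  37.]
0.11 79 jaw [-87. -87. -86.  80.  82.] lat [-37. -34. -12.  29.  34.]
0.12 28 jaw [24. 25. 26. 34. 37.] lat [-12. -12. -11.  -6.  -6.]
0.13 34 jaw [19. 20. 23. 26. 35.] lat [-11. -10.  -6.  -2.  -2.]
0.14 8 jaw [20. 20. 21. 22. 22.] lat [-5. -5. -3.  2.  2.]
0.15 21 jaw [-30. -30. -26.  29.  31.] lat [-12. -12. -11.  -9.  -8.]
0.16 32 jaw [-29. -29. -26. 135. 138.] lat [-11. -11. -10. 148. 150.]
0.17 45 jaw [-29. -29. -22. 140. 143.] lat [-12. -12. -10. 149. 150.]
0.18 7 jaw [-28. -28. -27.  28.  28.] lat [-11. -11. -10.  -7.  -6.]
(370, 480) [100. -86. -38.]
(400, 430) [ 75. -93. -36.]
(560, 350) [ 71. -91.   7.]
(400, 470) [ 99. -87. -31.]
(500, 440) [103. -86.  -3.]
(320, 380) [100. -54. -35.]
(345, 400) [ 98. -64. -33.]
(200, 170) [ 97.  21. -32.]
(430, 300) [ 72. -65. -12.]
(270, 320) [ 98. -34. -38.]
(500, 250) [ 69. -60.  10.]
```

Emit:
{"fn": "step_arm", "kwargs": {"motion": [[[0, 0, -7, 0, 0, 0, 30], [0, 0, -14, 0, 0, 0, 30], [0, 0, -21, 0, 0, 0, 30], [0, 0, -28, 0, 0, 0, 30], [0, 0, -35, 0, 0, 0, 30], [0, 0, -42, 0, 0, 0, 30], [0, 0, -49, 0, 0, 0, 30], [0, 0, -56, 0, 0, 0, 30], [0, 0, -63, 0, 0, 0, 30], [0, 0, -70, 0, 0, 0, 30], [0, 0, -77, 0, 0, 0, 30], [0, 0, -84, 0, 0, 0, 30]]]}}

```text
time_s: 3.72
position: [0.4583, -0.245, 0.2609]
tcp_rot: [[0.001, -0.193, 0.981], [-0.001, 0.981, 0.193], [-1.0, -0.001, 0.001]]
force: [0.5, 0.2, -0.3]
opening: 0.348
```

Emit:
{"fn": "step_arm", "kwargs": {"motion": [[[0, 0, -6.5, 0, 0, 0, 30], [0, 0, -6.5, 0, 0, 0, 30], [0, 0, -6.5, 0, 0, 0, 30], [0, 0, -6.5, 0, 0, 0, 30]]]}}

```text
time_s: 4.05
position: [0.4582, -0.2451, 0.2603]
tcp_rot: [[0.001, -0.089, 0.996], [-0.001, 0.996, 0.089], [-1.0, -0.001, 0.001]]
force: [-0.8, 0.6, -0.2]
opening: 0.343
```

```bash
python3 look.py 3 305 310 40 419 246 60
```

```text
side crop origin 265 270 scale 5.0
top crop origin 359 186 scale 3.3333333333333335
4.15 [ 0.4581 -0.2451  0.2601] [-0.08  0.59 -0.72] [-0.09 -0.02 -0.02] 0.343
```

View pics/z3.png

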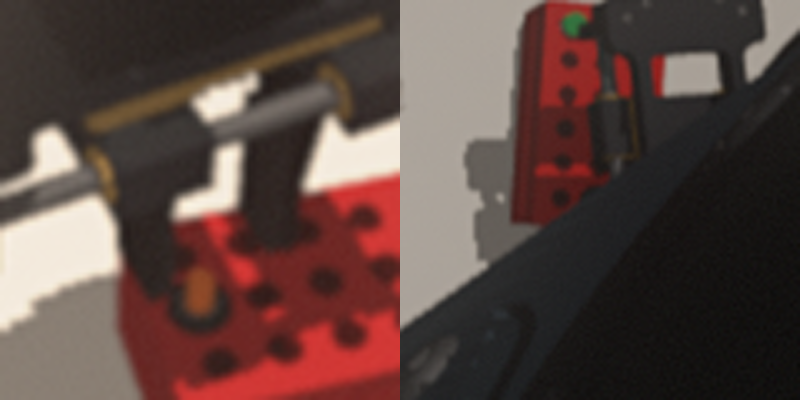

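Emit:
{"fn": "step_arm", "kwargs": {"motion": [[[0, 0, 0, 0, 0, -10, 30], [0, 0, 0, 0, 0, -18, 30], [0, 0, 0, 0, 0, -22, 30], [0, 0, 0, 0, 0, -25, 30], [0, 0, 0, 0, 0, -25, 30], [0, 0, 0, 0, 0, -25, 30]]]}}

```text
time_s: 4.65
position: [0.458, -0.2451, 0.2343]
tcp_rot: [[-0.001, -0.086, 0.996], [0.001, 0.996, 0.086], [-1.0, 0.001, -0.001]]
force: [0.4, -0.4, -0.3]
opening: 0.346
```

```bash
python3 look.py 4 305 315 25 419 246 60
```

```text
side crop origin 280 290 scale 8.0
top crop origin 359 186 scale 3.3333333333333335
4.75 [ 0.4582 -0.2452  0.2348] [-0.76  0.05  0.07] [-0.09  0.04 -0.01] 0.345
```

View pics/z4.png

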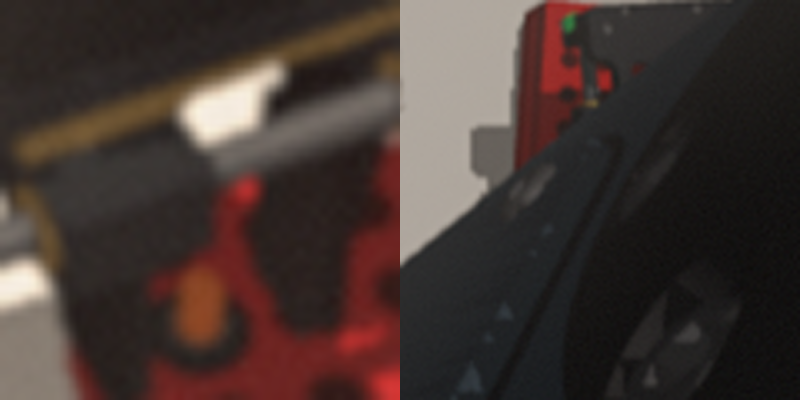

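Emit:
{"fn": "step_arm", "kwargs": {"motion": [[[0, 0, 0, 0, 0, 0, 12], [0, 0, 0, 0, 0, 0, 10], [0, 0, 0, 0, 0, 0, 8], [0, 0, 0, 0, 0, 0, 6], [0, 0, 0, 0, 0, 0, 4], [0, 0, 0, 0, 0, 0, 4], [0, 0, 0, 0, 0, 0, 4]]]}}

```text
time_s: 5.33
position: [0.4581, -0.2451, 0.2349]
tcp_rot: [[0.0, -0.086, 0.996], [-0.0, 0.996, 0.086], [-1.0, -0.0, 0.0]]
force: [0.2, -0.3, 1.2]
opening: 0.073
```

```bash
python3 look.py 5 305 315 25 419 246 60
```

```text
side crop origin 280 290 scale 8.0
top crop origin 359 186 scale 3.3333333333333335
5.4333 [ 0.4581 -0.2452  0.2349] [-0.47 -0.44  1.29] [-0.1   0.12  0.06] 0.075
```

View pics/z5.png

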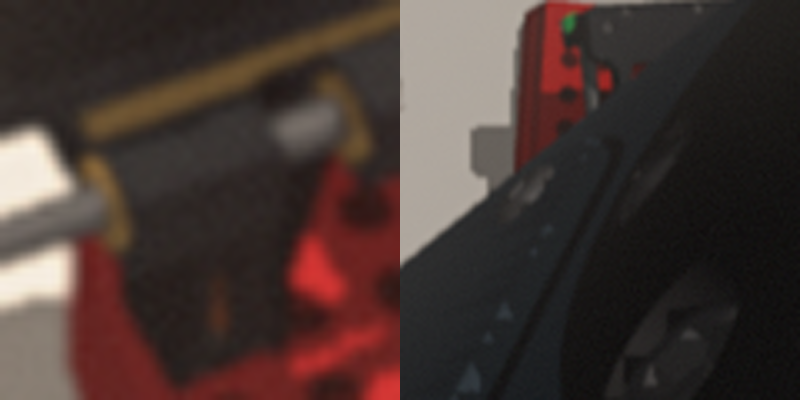

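Emit:
{"fn": "step_arm", "kwargs": {"motion": [[[0, 0, 0, 0, 0, 5, 4], [0, 0, 0, 0, 0, 15, 4], [0, 0, 0, 0, 0, 30, 4], [0, 0, 0, 0, 0, 55, 4], [0, 0, 0, 0, 0, 80, 4], [0, 0, 0, 20, 62, 100, 4], [0, 0, 0, 33, 102, 100, 4], [0, 0, 0, 45, 142, 100, 4], [0, 0, 0, 57, 178, 100, 4], [0, 0, 0, 66, 205, 100, 4], [0, 0, 0, 66, 205, 100, 4], [0, 0, 0, 66, 205, 100, 4]]]}}

```text
time_s: 6.43
position: [0.5244, -0.0373, 0.3356]
tcp_rot: [[0.001, -0.091, 0.996], [-0.0, 0.996, 0.091], [-1.0, -0.0, 0.001]]
force: [1.1, 0.0, -0.3]
opening: 0.067
```

```bash
python3 look.py 6 297 195 40 312 206 60
```

```text
side crop origin 257 155 scale 5.0
top crop origin 252 146 scale 3.3333333333333335
6.5333 [ 0.5239 -0.0403  0.3352] [ 0.41  0.4  -0.07] [-0.07  0.01  0.05] 0.071
```

View pics/z6.png

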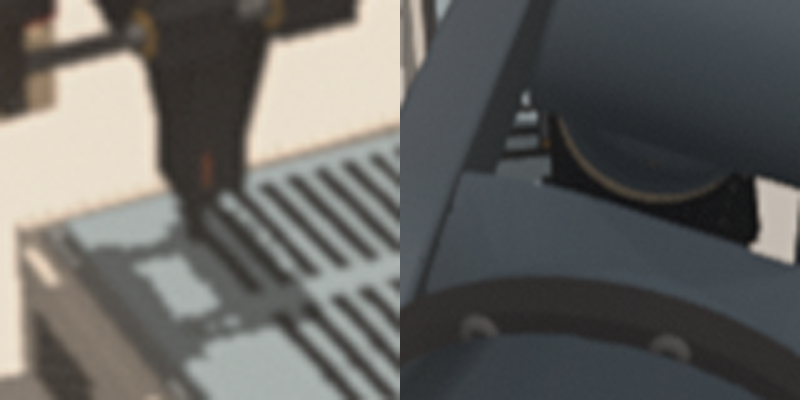

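Emit:
{"fn": "step_arm", "kwargs": {"motion": [[[0, 0, 0, 0, 0, -15, 4], [0, 0, 0, 0, 0, -25, 4], [0, 0, 0, 0, 0, -30, 4], [0, 0, 0, 0, 0, -30, 4], [0, 0, 0, 0, 0, -30, 4]]]}}

```text
time_s: 6.95
position: [0.5239, -0.0411, 0.3044]
tcp_rot: [[-0.001, -0.084, 0.996], [0.0, 0.996, 0.084], [-1.0, 0.0, -0.001]]
force: [0.7, -0.1, -0.1]
opening: 0.071
```

```bash
python3 look.py 7 297 210 25 312 206 60
python3 - <<'E'
from h import *
from rig import bot
s=bot.read_state(); c=dict(np.load("side7.npz")); W=np.linalg.inv(c["cam_to_world"])
def pr(p):
    q=W[:3,:3]@p+W[:3,3]; return c["fx"]*q[0]/q[2]+c["cx"],c["fy"]*q[1]/q[2]+c["cy"]
p=np.array(s["position"])+np.array(s["tcp_rot"])[:,0]*.182
for n,q in dict(ftip=p,flange=p-[0,0,.0045],tip=p-[0,0,.0245],hole=np.array([.5237,-.0402,.092])).items():
    u,v=pr(q); print(n,np.round(q,4),round(u,1),round(v,1),"crop",(u-272)*8,(v-185)*8)
E
```

```text
side crop origin 272 185 scale 8.0
top crop origin 252 146 scale 3.3333333333333335
7.05 [ 0.5242 -0.0408  0.305 ] [-0.22  0.31 -0.55] [-0.11  0.02  0.  ] 0.076
ftip [ 0.5243 -0.0408  0.123 ] 297.0 206.6 crop 200.02855172812224 172.75152735291522
flange [ 0.5243 -0.0408  0.1185] 296.9 208.6 crop 199.5586971931084 189.11514976558033
tip [ 0.5243 -0.0408  0.0985] 296.7 217.6 crop 197.5079799376981 260.53547316779805
hole [ 0.5237 -0.0402  0.092 ] 296.2 220.3 crop 193.50211415759213 282.255126332509
```

View pics/z7.png

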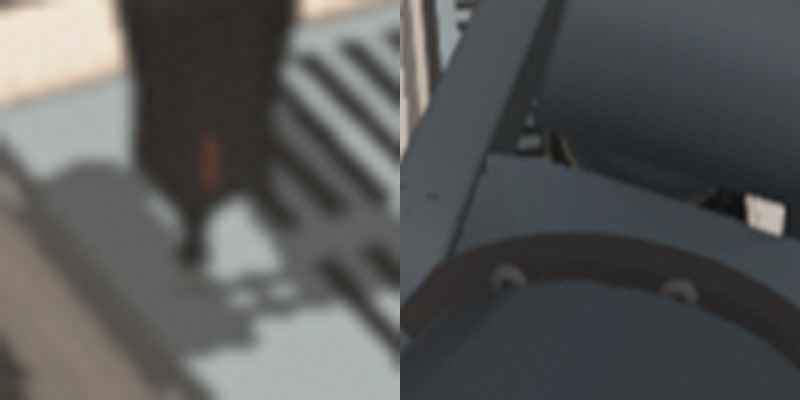

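```bash
python3 - <<'E'
import cv2,numpy as np
f=np.load("side7.npz")["frame"][:,:,::-1][198:228,282:318].astype(float)
f=(255*(f/255)**.5).astype(np.uint8)
cv2.imwrite("pics/z7b.png",cv2.resize(f,(720,600),interpolation=cv2.INTER_NEAREST))
E
```

```text
(no output)
```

View pics/z7b.png

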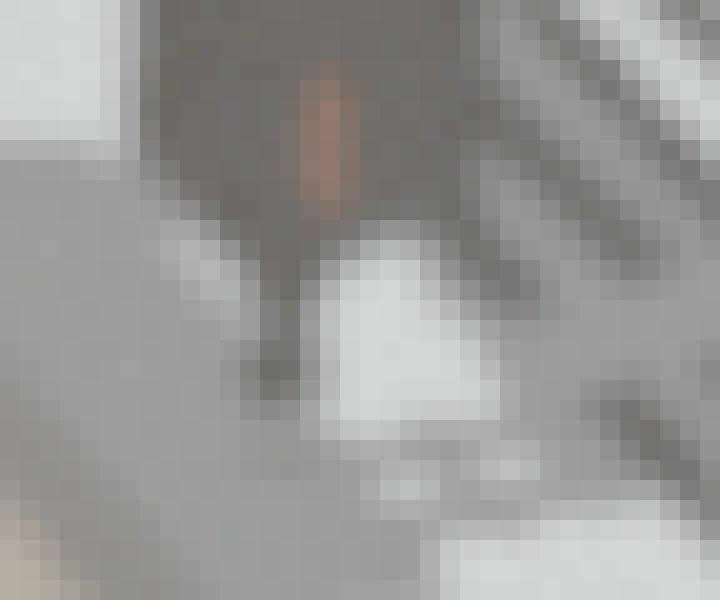

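Emit:
{"fn": "step_arm", "kwargs": {"motion": [[[0, 0, 0, 0, 0.5, -2, 4], [0, 0, 0, 0, 0.5, -4, 4], [0, 0, 0, 0, 0.5, -5, 4], [0, 0, 0, 0, 0.5, -6, 4], [0, 0, 0, 0, 0.5, -7, 4], [0, 0, 0, 0, 0.5, -7, 4]]]}}

```text
time_s: 7.55
position: [0.524, -0.0395, 0.2976]
tcp_rot: [[-0.0, -0.086, 0.996], [0.0, 0.996, 0.086], [-1.0, 0.0, -0.0]]
force: [-1.1, -0.8, 0.2]
opening: 0.069
```

```bash
cat > F.py <<'E'
import sys,cv2,numpy as np
from rig import bot
tag=sys.argv[1]; L=[]
for i in range(4):
    c=bot.capture("side"); s=bot.read_state(); L.append(np.r_[s["position"],s["force"],s["moment"]])
L=np.mean(L,0); np.savez(f"side{tag}.npz",**c)
print(s["time_s"],"pos mm",np.round(L[:3]*1000,2),"F",np.round(L[3:6],2),"M",np.round(L[6:],3),"op",round(float(s["opening"]),3))
f=c["frame"][:,:,::-1][196:228,278:320].astype(float); f=(255*(f/255)**.5).astype(np.uint8)
cv2.imwrite(f"pics/f{tag}.png",cv2.resize(f,None,fx=16,fy=16,interpolation=cv2.INTER_CUBIC))
E
python3 F.py 8
```

```text
7.75 pos mm [524.1  -39.58 297.72] F [-0.26 -0.32  0.44] M [-0.092  0.052  0.025] op 0.07
```

View pics/f8.png

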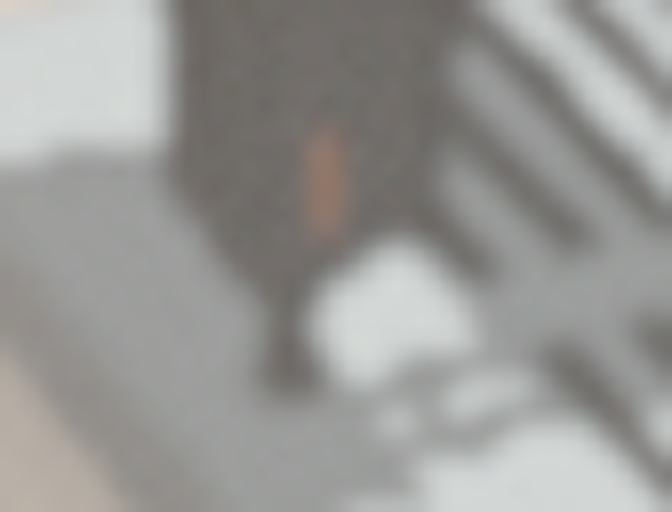

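Emit:
{"fn": "step_arm", "kwargs": {"motion": [[[0, 0, 0, 0, 0, -1, 4], [0, 0, 0, 0, 0, -2, 4], [0, 0, 0, 0, 0, -3, 4], [0, 0, 0, 0, 0, -3, 4]]]}}

```text
time_s: 8.08
position: [0.524, -0.0396, 0.2945]
tcp_rot: [[-0.0, -0.086, 0.996], [0.0, 0.996, 0.086], [-1.0, 0.0, -0.0]]
force: [-0.0, 0.6, -0.5]
opening: 0.071
```

```bash
python3 F.py 9
```

```text
8.2833 pos mm [524.07 -39.64 294.67] F [ 0.07  0.07 -0.07] M [-0.079  0.021 -0.014] op 0.076
```

View pics/f9.png

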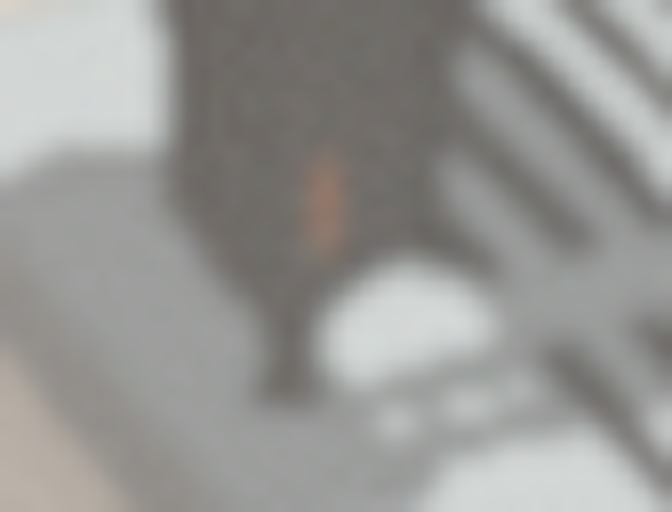

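Emit:
{"fn": "step_arm", "kwargs": {"motion": [[[0, 0, 0, 0, 0, -1, 4], [0, 0, 0, 0, 0, -2, 4], [0, 0, 0, 0, 0, -2, 4], [0, 0, 0, 0, 0, -2, 4]]]}}

```text
time_s: 8.62
position: [0.524, -0.0396, 0.2927]
tcp_rot: [[-0.0, -0.086, 0.996], [0.0, 0.996, 0.086], [-1.0, 0.0, -0.0]]
force: [0.1, -0.0, -0.8]
opening: 0.074
```

```bash
python3 F.py 10
```

```text
8.8167 pos mm [524.1  -39.64 292.74] F [-0.    0.14 -0.41] M [-0.072  0.03   0.025] op 0.068
```

View pics/f10.png

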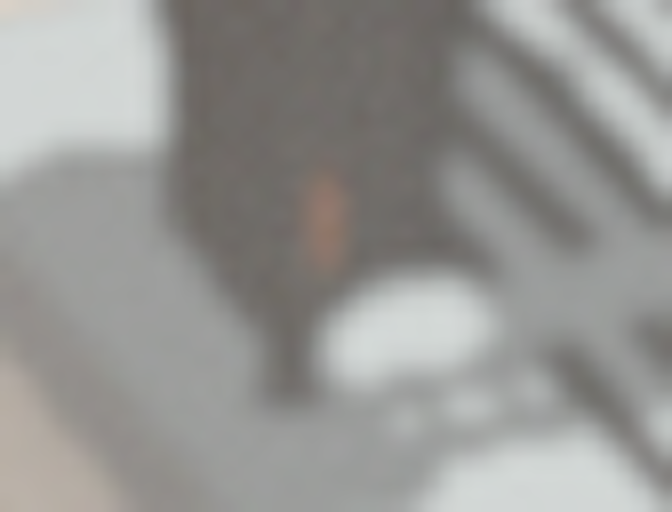

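Emit:
{"fn": "step_arm", "kwargs": {"motion": [[[0, 0, 0, 0, 0, -1, 4], [0, 0, 0, 0, 0, -2, 4], [0, 0, 0, 0, 0, -2, 4], [0, 0, 0, 0, 0, -2, 4]]]}}

```text
time_s: 9.15
position: [0.524, -0.0396, 0.2906]
tcp_rot: [[-0.0, -0.086, 0.996], [0.0, 0.996, 0.086], [-1.0, 0.0, -0.0]]
force: [0.0, 0.1, -0.4]
opening: 0.075
```

```bash
python3 F.py 11
```

```text
9.35 pos mm [524.09 -39.63 290.72] F [ 0.26 -0.28  0.02] M [-0.101  0.019  0.006] op 0.071
```

Emit:
{"fn": "step_arm", "kwargs": {"motion": [[[0, 0, 0, 0, 0, -1, 4], [0, 0, 0, 0, 0, -1.5, 4], [0, 0, 0, 0, 0, -1.5, 4], [0, 0, 0, 0, 0, -1.5, 4]]]}}

```text
time_s: 9.68
position: [0.5243, -0.0396, 0.2901]
tcp_rot: [[0.001, -0.086, 0.996], [-0.0, 0.996, 0.086], [-1.0, -0.0, 0.001]]
force: [-1.0, -0.1, 6.1]
opening: 0.076
```

```bash
python3 F.py 12
```

```text
9.8833 pos mm [524.25 -39.63 290.1 ] F [-1.    0.05  5.81] M [ 0.007  0.244 -0.031] op 0.071
```

View pics/f12.png

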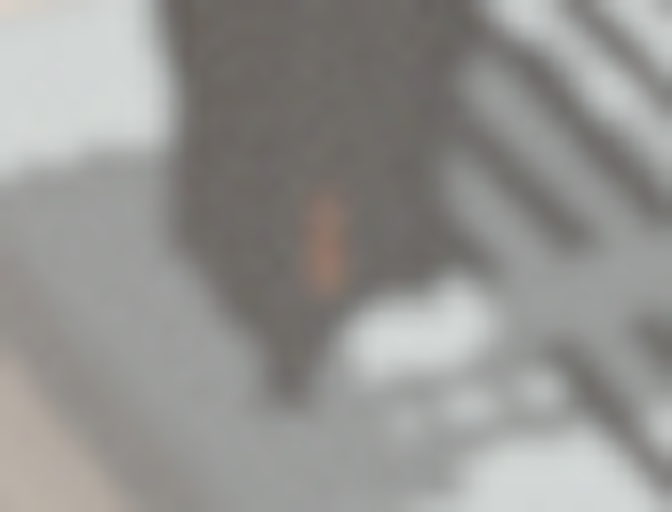

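Emit:
{"fn": "step_arm", "kwargs": {"motion": [[[0, 0, 0, 0, 0, 0.5, 4], [0, 0, 0, 0, 0.5, 0.5, 4], [0, 0, 0, -0.1, 1, 0.5, 4], [0, 0, 0, -0.1, 1, 0.5, 4]]]}}

```text
time_s: 10.22
position: [0.5242, -0.0387, 0.2901]
tcp_rot: [[0.001, -0.086, 0.996], [-0.0, 0.996, 0.086], [-1.0, -0.001, 0.001]]
force: [-0.7, 0.3, 5.0]
opening: 0.074
```

```bash
python3 F.py 13
```

```text
10.4167 pos mm [524.19 -38.73 290.07] F [-0.34 -0.83  5.66] M [-0.177  0.178  0.017] op 0.077
```

Emit:
{"fn": "step_arm", "kwargs": {"motion": [[[0, 0, 0, 0, 0.5, 0, 4], [0, 0, 0, -0.1, 1, 0, 4], [0, 0, 0, -0.1, 1, 0, 4], [0, 0, 0, -0.1, 1, 0, 4]]]}}

```text
time_s: 10.75
position: [0.5241, -0.0378, 0.29]
tcp_rot: [[0.001, -0.086, 0.996], [-0.001, 0.996, 0.086], [-1.0, -0.001, 0.001]]
force: [-0.2, -2.3, 5.4]
opening: 0.072
```

```bash
python3 F.py 14
```

```text
10.95 pos mm [524.11 -37.84 289.97] F [-0.45 -1.12  5.42] M [-0.333  0.129 -0.002] op 0.071
```

Emit:
{"fn": "step_arm", "kwargs": {"motion": [[[0, 0, 0, 0, 0, 0.4, 4], [0, 0, 0, 0, 0.5, 0.4, 4], [0, 0, 0, -0.1, 1, 0.4, 4], [0, 0, 0, -0.1, 1, 0.4, 4]]]}}

```text
time_s: 11.28
position: [0.5236, -0.0365, 0.2897]
tcp_rot: [[-0.001, -0.086, 0.996], [0.0, 0.996, 0.086], [-1.0, 0.0, -0.001]]
force: [-0.6, -1.4, -0.9]
opening: 0.073
```

```bash
python3 F.py 15
```

```text
11.4833 pos mm [523.63 -36.53 289.75] F [-0.04 -0.61  0.01] M [-0.196  0.019  0.   ] op 0.071
```

View pics/f15.png

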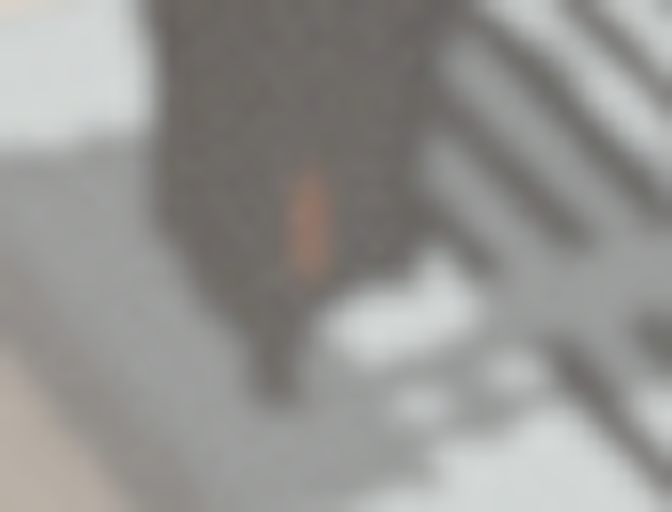

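Emit:
{"fn": "step_arm", "kwargs": {"motion": [[[0, 0, 0, 0, 0.4, 0, 4], [0, 0, 0, 0, 0.7, -0.5, 4], [0, 0, 0, 0, 0.7, -1, 4], [0, 0, 0, 0, 0.7, -1, 4]]]}}

```text
time_s: 11.82
position: [0.5238, -0.0359, 0.2891]
tcp_rot: [[-0.0, -0.086, 0.996], [0.0, 0.996, 0.086], [-1.0, 0.0, -0.0]]
force: [0.1, -0.7, -0.4]
opening: 0.071
```

```bash
python3 F.py 16
```

```text
12.0167 pos mm [523.79 -35.93 289.13] F [ 0.12 -0.7  -0.56] M [-0.197  0.031  0.015] op 0.068
```

Emit:
{"fn": "step_arm", "kwargs": {"motion": [[[0, 0, 0, 0, 0, -0.5, 4], [0, 0, 0, 0, 0, -1, 4], [0, 0, 0, 0, 0, -1, 4], [0, 0, 0, 0, 0, -1, 4]]]}}

```text
time_s: 12.35
position: [0.5238, -0.0359, 0.2881]
tcp_rot: [[-0.0, -0.086, 0.996], [0.0, 0.996, 0.086], [-1.0, 0.0, -0.0]]
force: [0.8, -1.2, -0.1]
opening: 0.069
```

```bash
python3 F.py 17
```

```text
12.55 pos mm [523.8  -35.94 288.14] F [ 0.21 -0.36 -0.31] M [-0.201  0.023 -0.024] op 0.075
```

Emit:
{"fn": "step_arm", "kwargs": {"motion": [[[0, 0, 0, 0, 0, -1, 4], [0, 0, 0, 0, 0, -2, 4], [0, 0, 0, 0, 0, -3, 4], [0, 0, 0, 0, 0, -3, 4]]]}}

```text
time_s: 12.88
position: [0.5238, -0.0359, 0.285]
tcp_rot: [[-0.0, -0.086, 0.996], [0.0, 0.996, 0.086], [-1.0, 0.0, -0.0]]
force: [-0.1, -0.2, 0.4]
opening: 0.071
```

```bash
python3 F.py 18
```

```text
13.0833 pos mm [523.76 -35.93 285.05] F [ 0.34 -0.36  0.1 ] M [-0.235  0.064 -0.012] op 0.072
```

Emit:
{"fn": "step_arm", "kwargs": {"motion": [[[0, 0, 0, 0, 0, -1, 4], [0, 0, 0, 0, 0, -2, 4], [0, 0, 0, 0, 0, -3, 4], [0, 0, 0, 0, 0, -3, 4]]]}}

```text
time_s: 13.42
position: [0.5237, -0.0359, 0.2819]
tcp_rot: [[-0.0, -0.086, 0.996], [0.0, 0.996, 0.086], [-1.0, 0.0, -0.0]]
force: [1.1, -1.8, -0.5]
opening: 0.072
```

```bash
python3 F.py 19
```

```text
13.6167 pos mm [523.73 -35.92 282.03] F [-0.27 -0.6  -0.83] M [-0.223  0.084  0.005] op 0.071
```

View pics/f19.png

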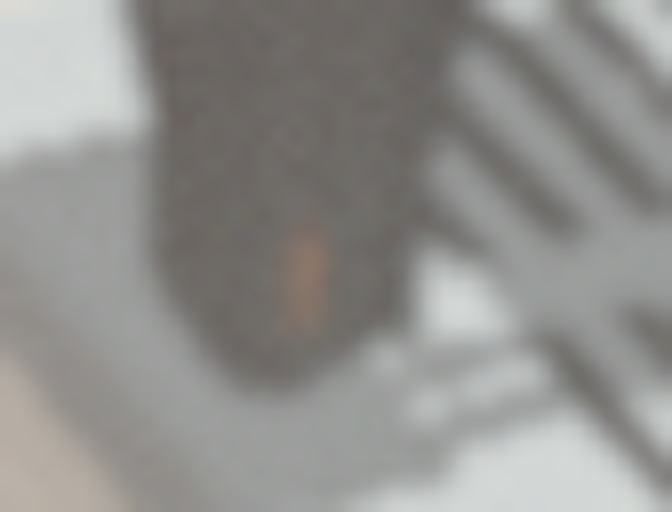

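Emit:
{"fn": "step_arm", "kwargs": {"motion": [[[0, 0, 0, 0, 0, -1, 4], [0, 0, 0, 0, 0, -2, 4], [0, 0, 0, 0, 0, -3, 4], [0, 0, 0, 0, 0, -3, 4]]]}}

```text
time_s: 13.95
position: [0.5238, -0.0359, 0.279]
tcp_rot: [[-0.0, -0.086, 0.996], [0.0, 0.996, 0.086], [-1.0, 0.0, -0.0]]
force: [-0.7, -0.5, -0.2]
opening: 0.07
```

```bash
python3 F.py 20
```

```text
14.15 pos mm [523.77 -35.92 279.06] F [-0.39 -0.59 -0.65] M [-0.196  0.056  0.003] op 0.074
```

Emit:
{"fn": "step_arm", "kwargs": {"motion": [[[0, 0, 0, 0, 0, -1, 4], [0, 0, 0, 0, 0, -2, 4], [0, 0, 0, 0, 0, -2, 4], [0, 0, 0, 0, 0, -2, 4]]]}}

```text
time_s: 14.48
position: [0.5238, -0.036, 0.2773]
tcp_rot: [[0.0, -0.086, 0.996], [-0.0, 0.996, 0.086], [-1.0, -0.0, 0.0]]
force: [-0.4, -0.5, 1.8]
opening: 0.073
```

```bash
python3 F.py 21
```

```text
14.6833 pos mm [523.82 -35.95 277.28] F [-0.49 -0.68  1.53] M [-0.219  0.149 -0.01 ] op 0.071
```

Emit:
{"fn": "step_arm", "kwargs": {"motion": [[[0, 0, 0, 0, 0, -1, 4], [0, 0, 0, 0, 0, -1, 4], [0, 0, 0, 0, 0, -1, 4], [0, 0, 0, 0, 0, -1, 4]]]}}

```text
time_s: 15.02
position: [0.5238, -0.0359, 0.2762]
tcp_rot: [[0.0, -0.086, 0.996], [-0.0, 0.996, 0.086], [-1.0, -0.0, 0.0]]
force: [-1.2, 0.6, 2.2]
opening: 0.072
```

```bash
python3 F.py 22
```

```text
15.2167 pos mm [523.81 -35.94 276.18] F [-0.57 -0.59  2.31] M [-0.226  0.18   0.011] op 0.07
```

View pics/f22.png

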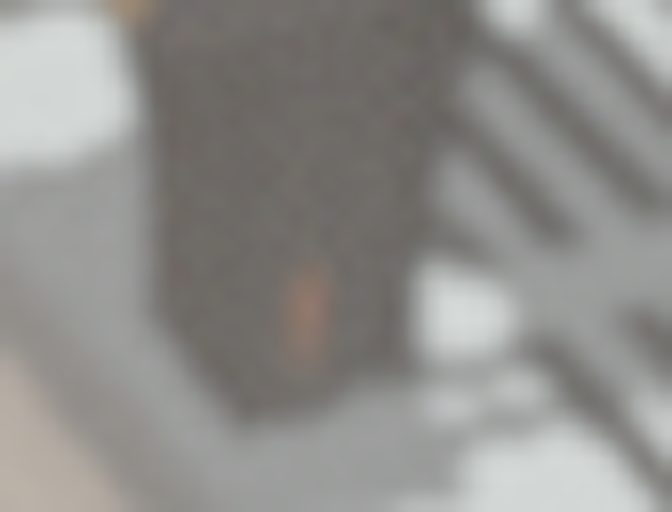

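Emit:
{"fn": "step_arm", "kwargs": {"motion": [[[0, 0, 0, 0, 0, 1, 4], [0, 0, 0, 0, 0, 2, 4], [0, 0, 0, 0, 0, 2, 10], [0, 0, 0, 0, 0, 2, 12], [0, 0, 0, 0, 0, 2, 14], [0, 0, 0, 0, 0, 2.5, 18], [0, 0, 0, 0, 0, 4, 22], [0, 0, 0, 0, 0, 4, 24], [0, 0, 0, 0, 0, 4, 24], [0, 0, 0, 0, 0, 4, 24]]]}}

```text
time_s: 16.05
position: [0.5238, -0.0359, 0.2802]
tcp_rot: [[0.0, -0.086, 0.996], [-0.0, 0.996, 0.086], [-1.0, -0.0, 0.0]]
force: [0.6, 0.7, -0.4]
opening: 0.266
```

```bash
python3 F.py 23
```

```text
16.25 pos mm [523.78 -35.94 280.15] F [-0.17 -0.11  0.02] M [-0.073  0.054 -0.   ] op 0.274
```

View pics/f23.png

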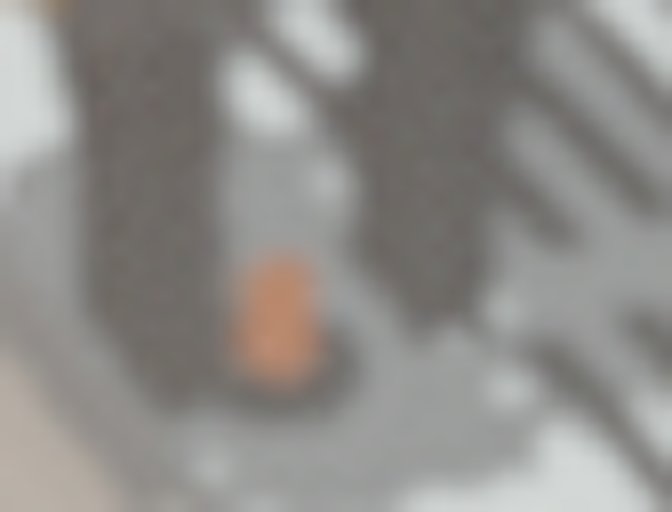

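Emit:
{"fn": "step_arm", "kwargs": {"motion": [[[0, 0, 0, 0, 0, 4, 24], [0, 0, 0, 0, 0, 9, 24], [0, 0, 0, 0, 0, 15, 24], [0, 0, 0, 0, 0, 16, 24], [0, 0, 0, 0, 0, 16, 10], [0, 0, 0, 0, 0, 16, 0], [0, 0, 0, 0, 0, 16, 0], [0, 0, 0, 0, 0, 16, 0], [0, 0, 0, 0, 0, 16, 0], [0, 0, 0, 0, 0, 16, 0]]]}}

```text
time_s: 17.08
position: [0.5237, -0.0359, 0.296]
tcp_rot: [[-0.0, -0.086, 0.996], [0.0, 0.996, 0.086], [-1.0, 0.0, -0.0]]
force: [0.3, 0.6, -0.6]
opening: 0.012
```

```bash
python3 F.py 24
```

```text
17.2833 pos mm [523.77 -35.94 296.02] F [0.06 0.03 0.48] M [-0.081  0.044  0.013] op 0.007
```

View pics/f24.png

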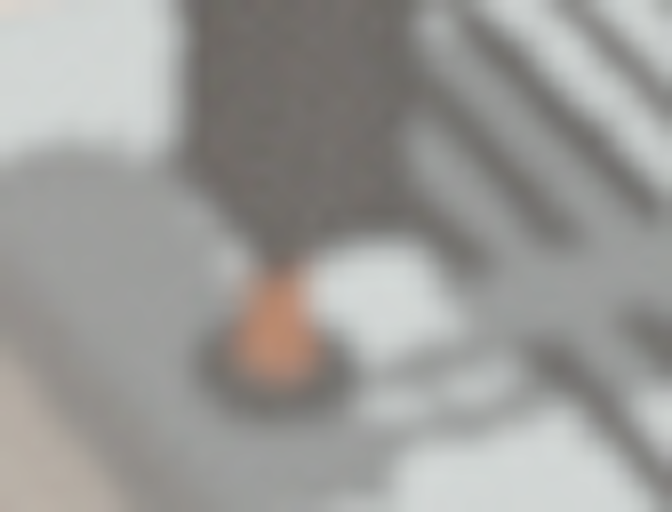

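Emit:
{"fn": "step_arm", "kwargs": {"motion": [[[0, 0, 0, 0, 0, -3, 0], [0, 0, 0, 0, 0, -6, 0], [0, 0, 0, 0, 0, -7.5, 0], [0, 0, 0, 0, 0, -9, 0], [0, 0, 0, 0, 0, -9, 0]]]}}

```text
time_s: 17.7
position: [0.5237, -0.0359, 0.2868]
tcp_rot: [[-0.001, -0.086, 0.996], [0.0, 0.996, 0.086], [-1.0, 0.0, -0.001]]
force: [-0.1, 0.3, 1.4]
opening: 0.006
```

```bash
python3 F.py 25
```

```text
17.9 pos mm [523.77 -35.93 287.07] F [-0.13  0.23  0.27] M [-0.095  0.033  0.005] op 0.006
```

Emit:
{"fn": "step_arm", "kwargs": {"motion": [[[0, 0, 0, 0, 0, -0.5, 0], [0, 0, 0, 0, 0, -1, 0], [0, 0, 0, 0, 0, -1.5, 0], [0, 0, 0, 0, 0, -2, 0], [0, 0, 0, 0, 0, -2, 0]]]}}

```text
time_s: 18.32
position: [0.5238, -0.036, 0.2853]
tcp_rot: [[0.0, -0.086, 0.996], [-0.0, 0.996, 0.086], [-1.0, -0.0, 0.0]]
force: [-1.3, 0.2, 2.8]
opening: 0.003
```

```bash
python3 F.py 26
```

```text
18.5167 pos mm [523.77 -35.96 285.27] F [-0.48 -0.02  2.83] M [-0.096  0.174 -0.022] op 0.004
```

View pics/f26.png

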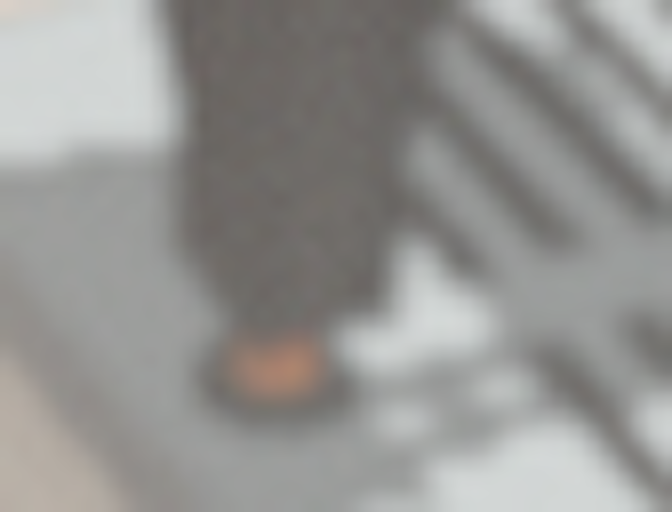

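Emit:
{"fn": "step_arm", "kwargs": {"motion": [[[0, 0, 0, 0, 0, -0.5, 0], [0, 0, 0, 0, 0, -1, 0], [0, 0, 0, 0, 0, -1.5, 0], [0, 0, 0, 0, 0, -2, 0], [0, 0, 0, 0, 0, -2, 0]]]}}

```text
time_s: 18.93
position: [0.5237, -0.0359, 0.2831]
tcp_rot: [[-0.0, -0.086, 0.996], [-0.0, 0.996, 0.086], [-1.0, 0.0, -0.0]]
force: [-1.4, -0.2, 4.7]
opening: 0.003
```

```bash
python3 F.py 27
```

```text
19.1333 pos mm [523.71 -35.93 283.17] F [-1.7  -0.45  4.74] M [-0.122  0.341 -0.001] op 0.003
```

View pics/f27.png

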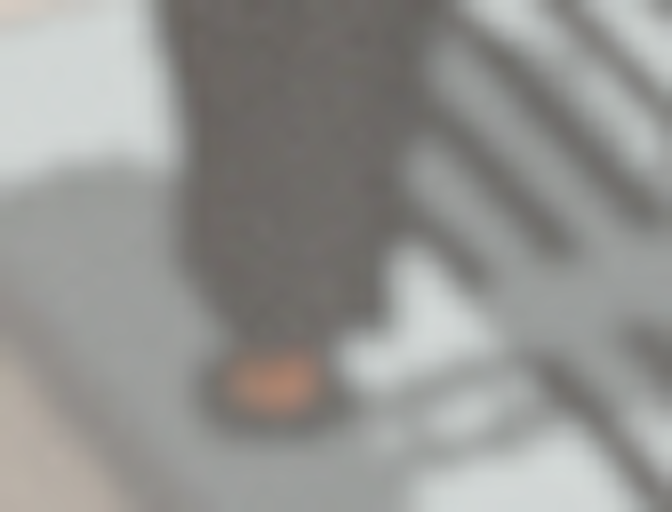

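Emit:
{"fn": "step_arm", "kwargs": {"motion": [[[0, 0, 0, 0, 0, -0.5, 0], [0, 0, 0, 0, 0, -1, 0], [0, 0, 0, 0, 0, -1, 0], [0, 0, 0, 0, 0, -1, 0]]]}}

```text
time_s: 19.47
position: [0.5238, -0.0359, 0.2823]
tcp_rot: [[-0.0, -0.086, 0.996], [-0.0, 0.996, 0.086], [-1.0, -0.0, -0.0]]
force: [-2.3, -0.4, 6.0]
opening: 0.003
```

```bash
python3 F.py 28
```

```text
19.6667 pos mm [523.74 -35.94 282.36] F [-1.87 -0.19  5.78] M [-0.121  0.413  0.002] op 0.002
```

Emit:
{"fn": "step_arm", "kwargs": {"motion": [[[0, 0, 0, 0, 0, -0.5, 0], [0, 0, 0, 0, 0, -1, 0], [0, 0, 0, 0, 0, -1, 0], [0, 0, 0, 0, 0, -1, 0]]]}}

```text
time_s: 20.0
position: [0.5237, -0.036, 0.2816]
tcp_rot: [[-0.0, -0.086, 0.996], [-0.0, 0.996, 0.086], [-1.0, -0.0, -0.0]]
force: [-2.7, -0.5, 8.6]
opening: 0.009
```

```bash
python3 F.py 29
```

```text
20.2 pos mm [523.7  -35.95 281.57] F [-2.48 -0.67  7.93] M [-0.133  0.505 -0.001] op 0.005
```

View pics/f29.png

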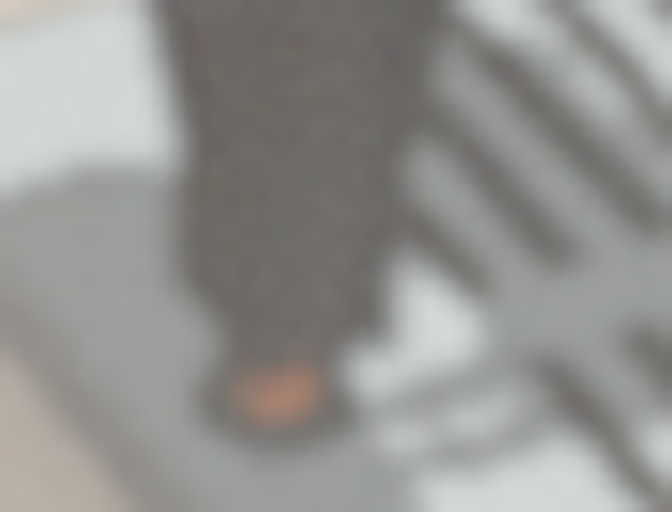

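Emit:
{"fn": "step_arm", "kwargs": {"motion": [[[0, 0, 0, 0, 0, -0.5, 0], [0, 0, 0, 0, 0, -1, 0], [0, 0, 0, 0, 0, -1, 0], [0, 0, 0, 0, 0, -1, 0]]]}}

```text
time_s: 20.53
position: [0.5237, -0.0359, 0.2808]
tcp_rot: [[-0.0, -0.086, 0.996], [-0.0, 0.996, 0.086], [-1.0, -0.0, -0.0]]
force: [-2.9, -0.2, 9.1]
opening: 0.007
```

```bash
python3 F.py 30
```

```text
20.7333 pos mm [523.67 -35.95 280.77] F [-2.62 -0.52  9.37] M [-0.139  0.604  0.016] op 0.004
```

Emit:
{"fn": "step_arm", "kwargs": {"motion": [[[0, 0, 0, 0, 0, -0.5, 0], [0, 0, 0, 0, 0, -1, 0], [0, 0, 0, 0, 0, -1, 0], [0, 0, 0, 0, 0, -1, 0]]]}}

```text
time_s: 21.07
position: [0.5237, -0.036, 0.2798]
tcp_rot: [[-0.0, -0.086, 0.996], [-0.0, 0.996, 0.086], [-1.0, -0.0, -0.0]]
force: [-2.8, 0.2, 9.4]
opening: 0.008
```

```bash
python3 F.py 31
```

```text
21.2667 pos mm [523.66 -35.94 279.79] F [-3.05 -0.15  9.79] M [-0.113  0.552 -0.012] op 0.005
```

View pics/f31.png

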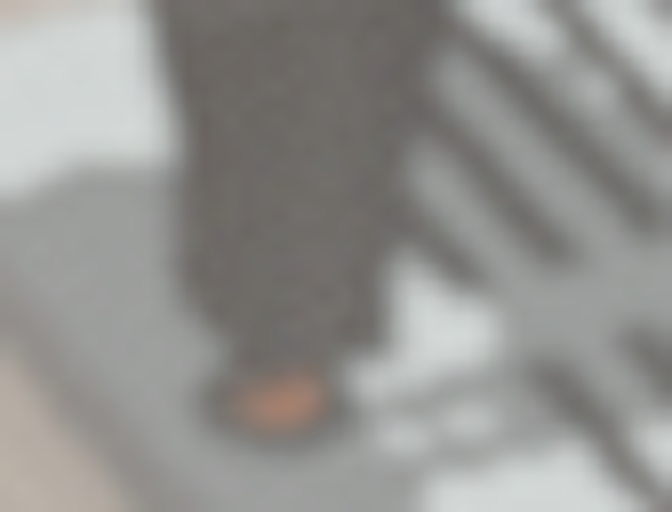

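Emit:
{"fn": "step_arm", "kwargs": {"motion": [[[0, 0, 0, 0, 0, -0.5, 0], [0, 0, 0, 0, 0, -1, 0], [0, 0, 0, 0, 0, -1.5, 0], [0, 0, 0, 0, 0, -2, 0], [0, 0, 0, 0, 0, -2, 0]]]}}

```text
time_s: 21.68
position: [0.5237, -0.0359, 0.2778]
tcp_rot: [[0.0, -0.086, 0.996], [-0.0, 0.996, 0.086], [-1.0, -0.0, 0.0]]
force: [-3.6, -1.4, 10.8]
opening: 0.01
```

```bash
python3 F.py 32
```

```text
21.8833 pos mm [523.68 -35.95 277.79] F [-3.31  0.03  9.59] M [-0.093  0.579  0.014] op 0.006
```

Emit:
{"fn": "step_arm", "kwargs": {"motion": [[[0, 0, 0, 0, 0, -0.5, 0], [0, 0, 0, 0, 0, -1, 0], [0, 0, 0, 0, 0, -1.5, 0], [0, 0, 0, 0, 0, -2, 0], [0, 0, 0, 0, 0, -2, 0]]]}}

```text
time_s: 22.3
position: [0.5237, -0.036, 0.2758]
tcp_rot: [[0.0, -0.086, 0.996], [-0.0, 0.996, 0.086], [-1.0, -0.0, 0.0]]
force: [-3.1, -0.2, 10.0]
opening: 0.005
```

```bash
python3 F.py 33
```

```text
22.5 pos mm [523.71 -35.95 275.8 ] F [-2.78 -0.14  9.42] M [-0.115  0.557  0.009] op 0.004
```

View pics/f33.png

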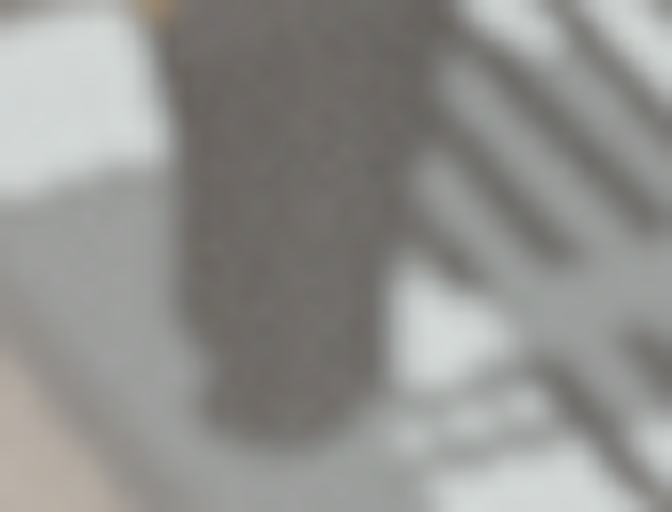

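Emit:
{"fn": "step_arm", "kwargs": {"motion": [[[0, 0, 0, 0, 0, -0.5, 0], [0, 0, 0, 0, 0, -1, 0], [0, 0, 0, 0, 0, -1.5, 0], [0, 0, 0, 0, 0, -1.5, 0]]]}}

```text
time_s: 22.83
position: [0.5237, -0.0359, 0.2743]
tcp_rot: [[0.0, -0.086, 0.996], [-0.0, 0.996, 0.086], [-1.0, -0.0, 0.0]]
force: [-3.1, 0.2, 9.8]
opening: 0.005
```

```bash
python3 F.py 34
```

```text
23.0333 pos mm [523.73 -35.95 274.3 ] F [-2.89 -0.03  9.37] M [-0.1    0.522  0.005] op 0.003
```

Emit:
{"fn": "step_arm", "kwargs": {"motion": [[[0, 0, 0, 0, 0, -0.5, 0], [0, 0, 0, 0, 0, -1, 0], [0, 0, 0, 0, 0, -1, 0], [0, 0, 0, 0, 0, -1, 0]]]}}

```text
time_s: 23.37
position: [0.5237, -0.0359, 0.2733]
tcp_rot: [[0.0, -0.086, 0.996], [-0.0, 0.996, 0.086], [-1.0, -0.0, 0.0]]
force: [-2.7, -0.0, 9.2]
opening: 0.001
```

```bash
python3 F.py 35
```

```text
23.5667 pos mm [523.74 -35.95 273.31] F [-2.66 -0.22  9.68] M [-0.128  0.548  0.024] op 0.005
```

Emit:
{"fn": "step_arm", "kwargs": {"motion": [[[0, 0, 0, 0, 0, -0.5, 0], [0, 0, 0, 0, 0, -1, 0], [0, 0, 0, 0, 0, -1, 0], [0, 0, 0, 0, 0, -1, 0]]]}}

```text
time_s: 23.9
position: [0.5238, -0.036, 0.2723]
tcp_rot: [[0.0, -0.086, 0.996], [-0.0, 0.996, 0.086], [-1.0, -0.0, 0.0]]
force: [-3.2, -0.3, 10.8]
opening: 0.007
```

```bash
python3 F.py 36
```

```text
24.1 pos mm [523.75 -35.95 272.31] F [-3.12 -0.12  9.31] M [-0.088  0.515  0.009] op 0.001
```

Emit:
{"fn": "step_arm", "kwargs": {"motion": [[[0, 0, 0, 0, 0, -0.5, 0], [0, 0, 0, 0, 0, -1, 0], [0, 0, 0, 0, 0, -1, 0], [0, 0, 0, 0, 0, -1, 0]]]}}

```text
time_s: 24.43
position: [0.5238, -0.0359, 0.2713]
tcp_rot: [[0.0, -0.086, 0.996], [-0.0, 0.996, 0.086], [-1.0, -0.0, 0.0]]
force: [-3.0, 0.1, 9.3]
opening: 0.003
```

```bash
python3 F.py 37
```

```text
24.6333 pos mm [523.77 -35.95 271.32] F [-2.49 -0.13  9.54] M [-0.096  0.521  0.02 ] op 0.002
```

Emit:
{"fn": "step_arm", "kwargs": {"motion": [[[0, 0, 0, 0, 0, -0.5, 0], [0, 0, 0, 0, 0, -0.5, 0], [0, 0, 0, 0, 0, -0.5, 0]]]}}

```text
time_s: 24.88
position: [0.5237, -0.0359, 0.2708]
tcp_rot: [[0.0, -0.086, 0.996], [-0.0, 0.996, 0.086], [-1.0, -0.0, 0.0]]
force: [-2.1, 0.6, 9.5]
opening: 0.006
```

```bash
python3 F.py 38
```

```text
25.0833 pos mm [523.76 -35.95 270.83] F [-3.14  0.08  9.53] M [-0.121  0.484  0.   ] op 0.002
```

Emit:
{"fn": "step_arm", "kwargs": {"motion": [[[0, 0, 0, 0, 0, -0.5, 0], [0, 0, 0, 0, 0, -0.5, 0], [0, 0, 0, 0, 0, -0.5, 0]]]}}

```text
time_s: 25.33
position: [0.5238, -0.036, 0.2703]
tcp_rot: [[0.0, -0.086, 0.996], [-0.0, 0.996, 0.086], [-1.0, -0.0, 0.0]]
force: [-2.4, -0.1, 10.2]
opening: 0.008
```

```bash
python3 F.py 39
```

```text
25.5333 pos mm [523.77 -35.95 270.33] F [-2.47 -0.31  9.81] M [-0.11   0.518  0.001] op 0.003
```

Emit:
{"fn": "step_arm", "kwargs": {"motion": [[[0, 0, 0, 0, 0, -0.5, 0], [0, 0, 0, 0, 0, -0.5, 0], [0, 0, 0, 0, 0, -0.5, 0]]]}}

```text
time_s: 25.78
position: [0.5238, -0.036, 0.2698]
tcp_rot: [[0.0, -0.086, 0.996], [-0.0, 0.996, 0.086], [-1.0, -0.0, 0.0]]
force: [-2.2, 0.6, 10.0]
opening: 0.005
```

```bash
python3 F.py 40
```

```text
25.9833 pos mm [523.78 -35.94 269.82] F [-2.88  0.11  9.68] M [-0.1    0.518  0.007] op 0.005
```

Emit:
{"fn": "step_arm", "kwargs": {"motion": [[[0, 0, 0, 0, 0, -0.5, 0], [0, 0, 0, 0, 0, -0.5, 0], [0, 0, 0, 0, 0, -0.5, 0]]]}}

```text
time_s: 26.23
position: [0.5238, -0.036, 0.2697]
tcp_rot: [[0.0, -0.086, 0.996], [-0.0, 0.996, 0.086], [-1.0, -0.0, 0.0]]
force: [-2.6, 0.4, 12.2]
opening: 0.006
```

```bash
python3 F.py 41
```

```text
26.4333 pos mm [523.78 -35.94 269.66] F [-3.78  0.39 12.08] M [-0.097  0.598 -0.013] op 0.005
```

View pics/f41.png

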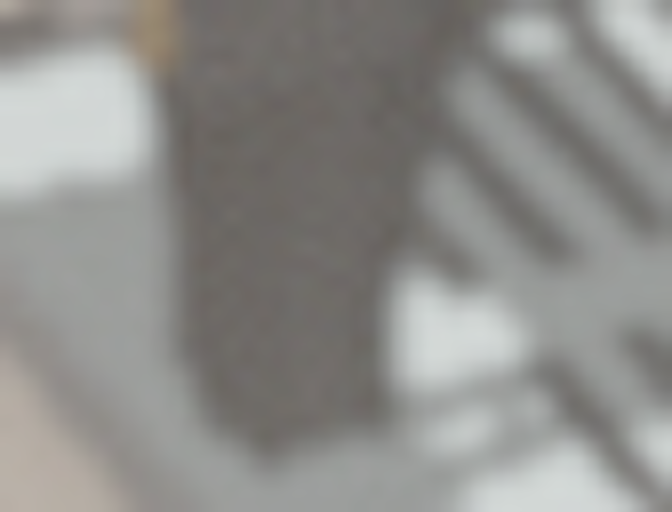

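Emit:
{"fn": "step_arm", "kwargs": {"motion": [[[0, 0, 0, 0, 0, -0.5, 0], [0, 0, 0, 0, 0, -0.5, 0], [0, 0, 0, 0, 0, -0.5, 0]]]}}

```text
time_s: 26.68
position: [0.5238, -0.0359, 0.2695]
tcp_rot: [[0.001, -0.086, 0.996], [-0.0, 0.996, 0.086], [-1.0, -0.0, 0.001]]
force: [-2.8, 0.1, 15.3]
opening: 0.008
```

```bash
python3 F.py 42
```

```text
26.8833 pos mm [523.76 -35.93 269.52] F [-4.2  -0.28 14.84] M [-0.055  0.719 -0.014] op 0.003
```

Emit:
{"fn": "step_arm", "kwargs": {"motion": [[[0, 0, 0, 0, 0, 2, 0], [0, 0, 0, 0, 0, 5, 0], [0, 0, 0, 0, 0, 20, 0], [0, 0, 0, 0, 0, 50, 0], [0, 0, 0, 0, 0, 85, 0], [0, 0, 0, 0, 0, 120, 0], [0, 0, 0, 0, 0, 120, 0], [0, 0, 0, 0, 0, 120, 0]]]}}

```text
time_s: 27.55
position: [0.5246, -0.036, 0.3899]
tcp_rot: [[0.006, -0.086, 0.996], [-0.001, 0.996, 0.086], [-1.0, -0.002, 0.006]]
force: [-1.1, 0.6, -1.2]
opening: 0.005
```

```bash
python3 F.py 43
```

```text
27.75 pos mm [523.44 -35.8  387.14] F [-0.04  0.16 -0.34] M [-0.068  0.047 -0.008] op 0.003
```

View pics/f43.png

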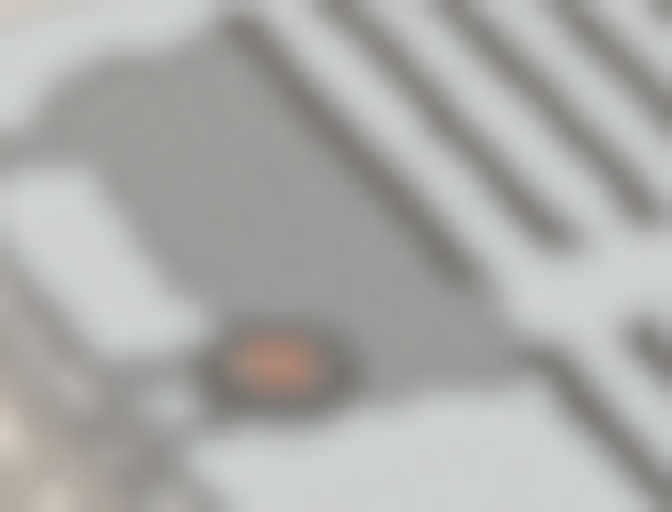

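Emit:
{"fn": "step_arm", "kwargs": {"motion": [[[0, 0, 0, 0, 42, 0, 0], [0, 0, 0, 0, 84, 0, 0], [0, 0, 0, 0, 125, 0, 0], [0, 0, 0, 0, 166, 0, 0], [0, 0, 0, 0, 207, 0, 0], [0, 0, 0, 0, 248, 0, 0], [0, 0, 0, 0, 280, 0, 0], [0, 0, 0, 0, 280, 0, 0]]]}}

```text
time_s: 28.42
position: [0.5229, 0.2493, 0.3864]
tcp_rot: [[-0.002, -0.092, 0.996], [0.002, 0.996, 0.092], [-1.0, 0.003, -0.002]]
force: [0.5, -0.2, -0.5]
opening: 0.006
```

```bash
python3 look.py 44 297 215 25 312 206 25
```

```text
side crop origin 272 190 scale 8.0
top crop origin 287 181 scale 8.0
28.5167 [0.5232 0.2452 0.3863] [-0.13  0.76 -0.47] [-0.06  0.01 -0.01] 0.008
```

View pics/z44.png

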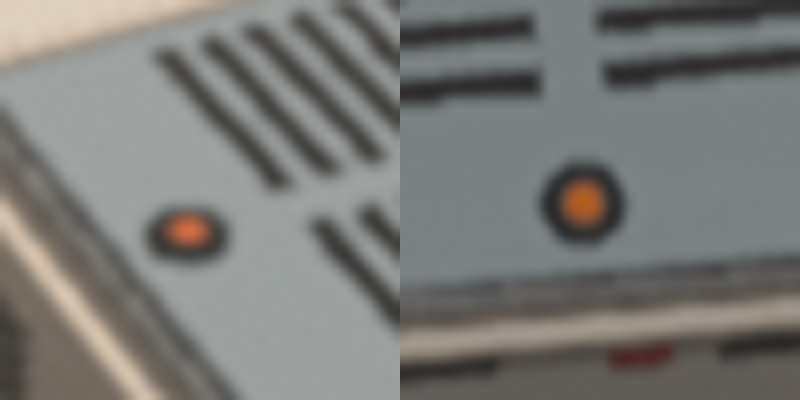

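```bash
cat > cov.py <<'E'
from h import *
import sys
cy,sy=np.cos(np.radians(5.2)),np.sin(np.radians(5.2))
for tag in sys.argv[1:]:
  for n in("top","side"):
    c=dict(np.load(f"{n}{tag}.npz")); P=pts(c)
    X=(P[...,0]-.5237)*cy+(P[...,1]+.038)*sy; Y=-(P[...,0]-.5237)*sy+(P[...,1]+.038)*cy
    hsv=cv2.cvtColor(c["frame"],cv2.COLOR_RGB2HSV); bl=(hsv[...,0]>85)&(hsv[...,0]<118)
    m=bl&(c["range_z"]>0)&(X>-.008)&(X<.145)&(abs(Y)<.06)&(P[...,2]>.07)&(P[...,2]<.11)
    x,y,z=X[m],Y[m],P[...,2][m]; A=np.c_[x,y,np.ones(len(x))]; w=np.ones(len(x),bool)
    for _ in range(5):
        k=np.linalg.lstsq(A[w],z[w],rcond=None)[0]; r=A@k-z; w=abs(r)<2.5*np.std(r[w])
    print(tag,n,len(x),"slope x deg %.2f y %.2f z@hole %.2f z@back %.2f sd %.2f"%(np.degrees(k[0]),np.degrees(k[1]),k[2]*1e3,(k[2]+.155*k[0])*1e3,1e3*np.std(r[w])), "front z med %.2f"%(1e3*np.median(z[x<.012])), "back %.2f"%(1e3*np.median(z[x>.13])))
E
python3 cov.py 0 44
python3 - <<'E'
from h import *
C={}
for n,(u,v) in(("side",(295.5,219)),("top",(310,206.5))):
    c=dict(np.load(f"{n}44.npz")); hsv=cv2.cvtColor(c["frame"],cv2.COLOR_RGB2HSV)
    o=((hsv[...,0]>3)&(hsv[...,0]<25)&(hsv[...,1]>100)).astype(float); d=(hsv[...,2]<85).astype(float)
    d=np.maximum(d,o)
    C[n]=(c,wc(o,u,v,6),wc(d,u,v,7)); print(n,np.round(C[n][1],2),np.round(C[n][2],2))
for i in(1,2): print(tri(C["side"][0],C["side"][i][:2],C["top"][0],C["top"][i][:2]))
E
```

```text
0 top 4296 slope x deg -1.42 y -0.11 z@hole 90.61 z@back 86.75 sd 1.15 front z med 90.49 back 87.16
0 side 0 slope x deg 0.00 y 0.00 z@hole 0.00 z@back 0.00 sd nan front z med nan back nan
44 top 4323 slope x deg -0.46 y -0.08 z@hole 88.08 z@back 86.83 sd 1.17 front z med 87.91 back 86.74
44 side 15 slope x deg -0.34 y 0.29 z@hole 89.17 z@back 88.24 sd 0.65 front z med 88.95 back nan
side [295.11 218.42  19.  ] [295.06 219.15  34.  ]
top [309.42 205.83  24.  ] [309.41 206.05  73.  ]
(array([ 0.52321218, -0.03666359,  0.09385788]), np.float64(0.000507047494617061))
(array([ 0.52306432, -0.03678028,  0.09230674]), np.float64(0.0004200272457025293))
  ret = _var(a, axis=axis, dtype=dtype, out=out, ddof=ddof,
  arrmean = um.true_divide(arrmean, div, out=arrmean,
  ret = ret.dtype.type(ret / rcount)
  return _methods._mean(a, axis=axis, dtype=dtype,
  ret = ret.dtype.type(ret / rcount)
```

```bash
python3 - <<'E'
from h import *
for tag in("0","44"):
    c=dict(np.load(f"top{tag}.npz")); P=pts(c)
    hsv=cv2.cvtColor(c["frame"],cv2.COLOR_RGB2HSV)
    m=(c["range_z"]>0)&(P[...,0]>.40)&(P[...,0]<.72)&(((P[...,1]>-.19)&(P[...,1]<-.13))|((P[...,1]>.05)&(P[...,1]<.12)))&(abs(P[...,2])<.006)
    x,y,z=P[m].T; k=np.linalg.lstsq(np.c_[x,y,np.ones(len(x))],z,rcond=None)[0]
    print(tag,len(x),"table slope deg",np.degrees(k[:2]),"z@",1e3*(k[2]+k@[.6,-.04,0]))
# pixelwise cover diff in same depth camera: front vs back bands
a=pts(dict(np.load("top0.npz")));b=pts(dict(np.load("top44.npz")))
d=(b-a)[...,2]*1e3
for v0 in range(128,222,8): print(v0,np.round(np.median(d[v0:v0+8,275:345]),2),np.round(1e3*np.median(b[v0:v0+8,275:345,2]),2),end=" | ")
E
```

```text
0 8572 table slope deg [-0.03514328 -0.08142632] z@ -0.3757072990377368
44 8566 table slope deg [-0.03518862 -0.07496101] z@ -0.39804007502648964
128 -0.39 86.74 | 136 -0.36 87.32 | 144 -0.69 87.45 | 152 -0.92 87.47 | 160 -1.27 87.68 | 168 -1.38 87.84 | 176 -1.79 87.97 | 184 -1.88 88.05 | 192 -2.24 87.9 | 200 -2.33 87.96 | 208 -2.26 87.93 | 216 -0.11 76.34 |
```

```bash
python3 - <<'E'
from rig import bot
print(bot.hand_in(), bot.read_state()["time_s"])
E
```

```text
the job is handed in; nothing more can be done
the job is handed in; nothing more can be done
```

The rivet is in, its pin is pushed home, the cover is held shut, and I handed the job in with the arm clear at about 28.5 s of the 58 s limit.

**What I did**
- I gripped the rivet by its pin, lifted it out of the rack and lowered it into the cover's hole.
- The tip met the ledge at about 6 N. I felt sideways toward +y and the force dropped after about 3 mm, so I moved on into the ledge's hole.
- I went down until the flange pressed the cover with about 2 N, pin still up. I then let go and took a picture to confirm it was seated.
- I pushed the pin down with the closed fingertips. It slid about 11 mm at 9–10 N, then met its stop, and I finished at about 15 N (cover limit 25 N).

**Last checks**
- **Pin and flange:** the pictures show the orange pin level with the flange, and the flange on the cover.
- **Cover tilt:** depth readings gave about 0.45° with the arm away, down from 1.4° at the start (limit 0.6°). The hole is about 1.2 mm above shut (limit 1.6 mm). That fits the 1 mm of play between the spread legs and the ledge, but the margin is small against the depth noise.

**What disagreed**
- The arm pushed the flange about 3 mm lower than I had worked out from where the tip met the ledge. I did not find out why.
- Triangulating the pin and the flange from the two cameras gave heights about 2–4 mm above the cover's depth readings. Part of that is the rivet standing proud of the cover; the rest is probably camera calibration.
- I never touched the tubes or the tip box, and did not measure them again at the end.

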